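Fetch a fresh espresso cup from the lidded chest and stand it under the coffee spout

ROBOT

A 6-joint arm with a two-finger parallel gripper is mounted at the origin on the work surface. World frame = base frame: x ahead of the robot, y to its left, z up, the work surface at z = 0. Lengths are in mm, angles in rad, forces in N, time in s.
With the tool pointing down it reaches from about 275 to 1000 mm from the base axis. Payload 8.4 kg.
Tool frame: the origin (TCP) lies at the very end of the fingers, on their centre line; the grasp point (between the pads) lies behind it (r.grip_point_offset is the x of the grasp point in the tool frame, in mm); x points along the fingers, z is the direction in which the jaws open and shut, and the axes are right-handed (so a half turn about x gives the same grasp; the last joint's range is limited). The gripper opens to 85 mm and grips with 20 to 120 N. Pads are 22 mm wide; open, the fingers measure 114 mm over their backs; the gripper's body (76 mm by 85 mm) begins 54 mm behind the grasp point. The pads swing forward as they close: fully open they stand 13 mm farther back than shut.
Start: joints at [1.163, 0.353, 1.633, -0, 1.155, -0.002], TCP at [246.72, 574.245, 231.281] pointing down, gripper open.
Joint ranges: [-2.63, 2.63], [-0.92, 2.1], [0.06, 2.66], [-1.3, 4.44], [0, 2.69], [-3.02, 3.02]. Speed limits (rad/s): [2.22, 2.22, 2.79, 3.14, 3.14, 3.14].

INTERFACE

Orientations are given as [roll, pitch, yaw] about the fixed x, y, z axes, in that order (R = Rz(yaw) Ry(pitch) Rx(roll)).
In Python, from rig import r, vision, order gives the robot as it stands. The module is installed in compiled form; this text tells all that it offers.
- The arm moves only by the tool step_arm, never from a script. Its argument "rows" is a list of rows, each a list of 7 numbers: the shift along the world's x, y, z in mm, then the turn, a rotation vector about the world's x, y, z in rad, then the finger opening in mm, from 0 to 85.4. A call has exactly 8 rows; each row is the pose to reach, as a shift and turn from the pose measured when the call began; what a row does not reach only later rows make up. A row lasts 1/8 s, in which the tool goes at most 62.5 mm and 10.7 degrees, less where a joint would pass 70% of its speed; a pose out of reach is approached as far as the arm can. A call with a gripper value outside its range is refused whole. The fingers move at their own pace and stop on an object; "force" is the grip in N (left out, the last holds). Time passes only in rows, so rows that repeat a pose let the fingers close, or fill a call up. It gives the time, the measured TCP pose, the force and the opening at its end, in the units of the state.
- r.sense(): the state, without advancing time (a new reading comes with each control period).
- vision.grab_frame(name): name is "scene" or "top" or "wrist"; returns (picture, depth): 400x640x3 uint8, red, green, blue; 400x640 float32, mm along the optical axis (not along the pixel's ray), 0 where there is no reading.
- vision.camera_info(name): a dict with "K" (3x3 intrinsics, pixels), "origin" and "attitude" of the camera in the world; the wrist camera has in their place "tool_from_camera" (4x4, takes a point from camera to tool coordinates, whose origin is the TCP and whose axes are the tool frame's). Camera axes: x right, y down, z forward; pixel columns grow to the right and rows downward; lengths in mm; the calibration is good to about 2 mm. A picture is of the moment at which its call begins: read the wrist's pose just before it. camera_info takes no time and is no camera call.
- order.sign_off(): hands the job in, once; it reports no verdict.
The state is a dict: "clock": time; "qpos": joint angles; "qvel": joint speeds; "joint_efforts": joint torques, N m; "eef_pos": TCP position; "tcp_rot": TCP orientation; "contact_force": force on the tool from outside, world axes, zero at the start; "wrist_torque": the same for the moment, N m; "opening": opening from 0.0 (shut) to 1.0 (fully open).
Only numpy, scipy, OpenCV 4.12 (cv2) and the standard library are available. Lean on these libraries where they do the work, as an engineer would, in place of code of your own. Each camera call takes 0.05 s, during which the arm holds its last target.

TASK

Make the coffee machine ready for an espresso. First move the used tall beaker from under the spout to the free half of the white tray and leave it standing there; then swing the lid of the wooden cup chest right over so that it stays open by itself, lift out the small cup (not the tin) and stand it upright on the drip grid, directly under the spout. Leave the tin, the mug on the tray and the syrup bottle where they are, leave the lid open, and do not knock hard against the machine.

Things in the scene. Friction and masses are not known exactly. Their poses are not given: they have to be found in the camera images.
- machine: White coffee machine, fixed. Origin on the table straight below the spout; x points from the open front into the machine, z up. Base with drip grid: top at z=30, x -65 to 235, y -65 to 65. Column (125 wide) begins at x=85. The head overhangs the grid: from x=-25 back, 125 wide, z 205 to 320. Spout: 22 diameter, at x=0 y=0, lower end at z=180.
- drip (a point): Point on top of the drip grid straight below the spout, 30 above the table; axes as the machine. The head leaves no room for a tool straight above: reach in from the front (from machine -x) with the tool leaning back 40 to 45 degrees from vertical. To set a vessel down upright here, grip it with that same lean.
- beaker: Used tall beaker, dark stoneware, round and open at the top, no handle: 64 diameter, 90 high, wall 4, about 0.22 kg. Stands on the drip grid under the spout at the start. Origin at the centre of its underside, z up.
- tray: White tray for used crockery, fixed: 150 (x) by 230 (y) outside, wall 5 thick and 18 high, inner floor at z=5. Origin at the centre of its underside; the mug stands in the -y half, the +y half is free.
- mug: Dark used mug with handle, 72 diameter, 85 high, standing in the tray's -y half, handle to the far side. Bystander. Origin at the centre of its underside.
- chest: Wooden cup chest, fixed: shallow bottom 150 (x) by 280 (y) outside, walls 5 thick and 45 high, inner floor at z=5. Origin at the centre of its underside; its -x side is the front, towards the robot. Its deep lid is hinged along the upper edge of the far (+x) long side; closed, chest and lid are 96 high. The open lid lies beyond the far side.
- lid (a joint): Opening angle of the chest's lid: 0 closed, 1.8 rad fully open (stop, leaning back beyond upright). No spring, light hinge, lid 0.45 kg: below about 1.1 rad it falls shut, beyond about 1.2 it falls on to the stop and stays open.
- lid_handle (a point): Middle of the straight part of the lid's handle: a round steel bar 12 thick and 110 long, parallel to the hinge (chest y), 45 in front of the lid's front face (the gap between bar and face is 39), 22 below the lid's top. Closed it is 74 above the table, at x=-120 in the chest's frame.
- lid_hinge (a point): Middle of the lid's hinge line, at x=75, y=0, z=46 in the chest's frame; the line runs along the chest's y. The handle moves on an arc of about 197 radius round it, up and away from the robot.
- cup: Small dark stoneware cup, round and open at the top, no handle: 52 diameter, 60 high, wall 4, about 0.12 kg. Stands in the chest under the lid, in its left or right half. Origin at the centre of its underside, z up.
- tin: Closed flat steel tin, round, 66 diameter, 45 high, in the other half of the chest. Bystander. Origin at the centre of its underside.
- syrup: Amber syrup bottle, 64 diameter, 200 high, standing beyond the tray. Bystander. Origin at the centre of its underside.

How it is judged:
By the outcome, as a careful person would: the job done as asked, in the order asked, and still so for the second after the job is handed in, with the robot touching nothing.
It also fails if it takes over 67 s, if anything falls off the work surface, if the arm or the gripper's body presses on something with over 40 N, if the wrist force passes 120 N, or if a joint passes its speed limit or range.

## Working session

There is one attempt and no reset: what is moved stays moved. The work goes in short steps, Python scripts to look and compute and a tool call to move; the robot and the scene stay as the last step left them, time stands still between calls to the robot, and variables do not carry over. Pictures are saved under pics/ and viewed, and the job is handed in when it is done.

Besides the shell and the picture viewer there is one more tool, called after ">>>" by a JSON object that holds its "op" and its "data", one argument or row to a line. step_arm: Moves the arm, as the interface text tells. Its arguments: {"type":"object","properties":{"rows":{"type":"array"},"force":{"type":"number"}},"required":["rows"]}

```bash
ls; mkdir -p pics
cat > h.py <<'E'
import numpy as np, cv2, sys
from rig import r, vision, order
from scipy.spatial.transform import Rotation as R
E
python3 - <<'E'
from h import *
s=r.sense(); print(s); print(r.grip_point_offset)
for n in ("scene","top","wrist"):
    print(n,vision.camera_info(n))
for n in ("scene","top"):
    p,d=vision.grab_frame(n); cv2.imwrite(f"pics/{n}0.png",p[:,:,::-1]); np.save(f"pics/{n}0.npy",d); np.save(f"pics/{n}0c.npy",p)
E
```

```text
pics
{'clock': 0.0, 'qpos': array([ 1.16264482e+00,  3.53637233e-01,  1.63415545e+00, -5.72445108e-06,
        1.15513831e+00, -2.39807997e-03]), 'qvel': array([-0.00055002, -0.00085138,  0.00045952,  0.00013073,  0.00011833,
        0.00053516]), 'joint_efforts': array([ 2.84217240e-03, -6.05247688e+01, -3.42065227e+01,  2.76144719e-04,
        9.38552519e-03,  8.76724528e-06]), 'eef_pos': array([246.50960895, 573.82435503, 230.5593495 ]), 'tcp_rot': array([-3.14007999,  1.56945798, -1.97503478]), 'contact_force': array([ 0.72825764,  0.03209663, -0.17311913]), 'wrist_torque': array([ 0.02769404, -0.01960425, -0.00080809]), 'opening': 0.9990517455548754}
-18.700000000000003
scene {'K': array([[451.01910489,   0.        , 318.08600288],
       [  0.        , 451.01910489, 196.27638003],
       [  0.        ,   0.        ,   1.        ]]), 'origin': array([1432.27720825,  317.56248214,  774.44256788]), 'attitude': array([-2.22094248,  0.00877406,  1.91100529])}
top {'K': array([[378.17389722,   0.        , 321.68510432],
       [  0.        , 378.17389722, 197.14572297],
       [  0.        ,   0.        ,   1.        ]]), 'origin': array([ 4.73315745e+02, -3.23219170e-01,  1.04944151e+03]), 'attitude': array([-3.03914938, -0.01657344, -1.54904142])}
wrist {'K': array([[296.62704633,   0.        , 321.55815448],
       [  0.        , 296.62704633, 197.35425607],
       [  0.        ,   0.        ,   1.        ]]), 'tool_from_camera': array([[-7.89509018e-04, -2.95227385e-01,  9.55426694e-01,
        -1.43662684e+02],
       [-1.78106440e-04, -9.55426935e-01, -2.95227607e-01,
         7.53559240e+01],
       [ 9.99999672e-01, -4.03252505e-04,  7.01736282e-04,
        -2.42902531e-01],
       [ 0.00000000e+00,  0.00000000e+00,  0.00000000e+00,
         1.00000000e+00]])}
```

View pics/scene0.png

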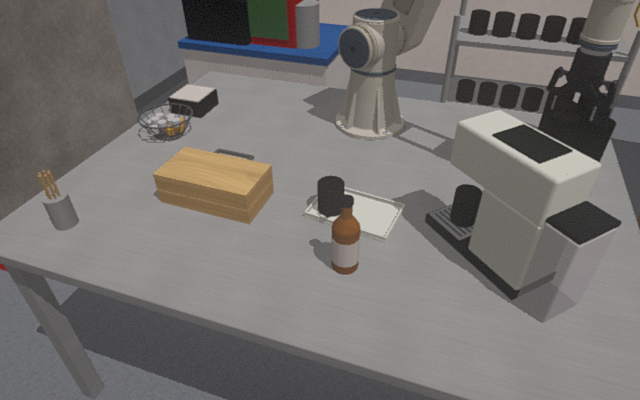

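View pics/top0.png

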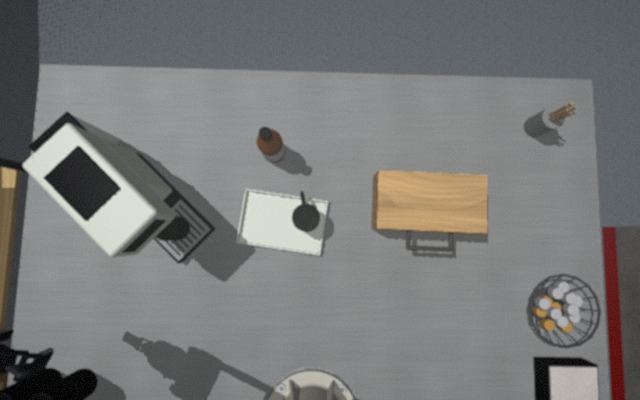

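```bash
cat >> h.py <<'E'
def cam(n,s=None):
    i=vision.camera_info(n)
    if n=='wrist':
        T=np.eye(4);T[:3,:3]=R.from_euler('xyz',s['tcp_rot']).as_matrix();T[:3,3]=s['eef_pos']
        T=T@i['tool_from_camera'];return i['K'],T[:3,:3],T[:3,3]
    return i['K'],R.from_euler('xyz',i['attitude']).as_matrix(),i['origin']
def cloud(n,d,s=None):
    K,M,o=cam(n,s);v,u=np.mgrid[:400,:640]
    P=np.stack([(u-K[0,2])/K[0,0]*d,(v-K[1,2])/K[1,1]*d,d],-1)@M.T+o
    P[d<=0]=np.nan;return P
def ray(n,u,v,z,s=None):
    K,M,o=cam(n,s);w=M@np.array([(u-K[0,2])/K[0,0],(v-K[1,2])/K[1,1],1]);return o+w*(z-o[2])/w[2]
def proj(n,P,s=None):
    K,M,o=cam(n,s);c=(np.atleast_2d(P)-o)@M;return (c/c[:,2:])@K.T
def rect(pts):
    (c,sz,a)=cv2.minAreaRect(pts.astype(np.float32)); return np.array(c),sz,a,cv2.boxPoints((c,sz,a))
E
python3 - <<'E'
from h import *
np.set_printoptions(precision=1,suppress=True)
d=np.load('pics/top0.npy');c=np.load('pics/top0c.npy').astype(int);P=cloud('top',d)
ds=np.load('pics/scene0.npy');cs=np.load('pics/scene0c.npy').astype(int);S=cloud('scene',ds)
print('table z',np.nanmedian(P[300,300:500,2]),np.nanmedian(S[250:270,100:300,2]))
def box(A,x0,x1,y0,y1): 
    m=np.zeros(A.shape[:2],bool);m[y0:y1,x0:x1]=1;return m
m=box(P,15,175,110,260)&(abs(P[...,2]-320)<12)
print('head',m.sum(),np.nanmedian(P[m][:,2]));print(*rect(P[m][:,:2]))
m=box(P,360,500,160,240)&(abs(P[...,2]-96)<8)
print('chest',m.sum(),np.nanmedian(P[m][:,2]));print(*rect(P[m][:,:2]))
m=box(P,230,335,180,260)&(c.min(-1)>150)&(P[...,2]<40)
print('tray',m.sum(),np.nanmedian(P[m][:,2]));print(*rect(P[m][:,:2]))
m=box(P,400,465,232,260)&(P[...,2]>60)&(P[...,2]<90)
print('handle',m.sum());
if m.sum()>3:print(np.nanmedian(P[m],0),*rect(P[m][:,:2]))
m=box(P,285,325,195,235)&(c.max(-1)<60)&(P[...,2]>70)
print('mug',m.sum());
if m.sum()>3:print(np.nanmedian(P[m],0),*rect(P[m][:,:2]))
m=box(S,448,485,182,228)&(cs.max(-1)<50)
print('beaker',m.sum(),np.nanmin(S[m],0),np.nanmax(S[m],0))
m2=m&(S[...,2]>60)&(S[...,2]<110);q=S[m2];q=q[np.isfinite(q[:,0])]
A=np.c_[q[:,:2],np.ones(len(q))];sol=np.linalg.lstsq(A,(q[:,:2]**2).sum(1),rcond=None)[0];cc=sol[:2]/2;print('fit',cc,np.sqrt(sol[2]+cc@cc),len(q))
m=box(S,325,362,195,275)&(cs[...,0]-cs[...,2]>30);q=S[m];print('syrup',np.nanmedian(q,0),np.nanmin(q,0),np.nanmax(q,0))
for n,x0,y0,x1,y1 in (('top',120,170,220,270),('top',370,160,500,265)):
    p=np.load('pics/top0c.npy')[y0:y1,x0:x1,::-1];cv2.imwrite(f'pics/crop{x0}.png',cv2.resize(p,None,fx=5,fy=5,interpolation=2))
cv2.imwrite('pics/cropb.png',cv2.resize(np.load('pics/scene0c.npy')[160:300,420:560,::-1],None,fx=4,fy=4,interpolation=2))
E
```

```text
table z 0.33499678842372305 0.19487104199208716
head 8450 315.8902696966548
[555.7 441.8] (259.6948547363281, 124.2300796508789) 47.260643005371094 [[422.  388.6]
 [513.2 304.3]
 [689.5 495. ]
 [598.2 579.3]]
chest 6416 96.06056055753027
[ 567.7 -294.7] (280.17303466796875, 150.19129943847656) 88.80970001220703 [[ 489.7 -433.2]
 [ 639.9 -436.3]
 [ 645.7 -156.2]
 [ 495.5 -153. ]]
tray 3656 5.373157510970486
[522.   94.4] (239.7223358154297, 171.21533203125) 82.2488021850586 [[421.  -12.9]
 [590.7 -35.9]
 [623.  201.6]
 [453.4 224.7]]
handle 373
[ 451.9 -294.8   78.8] [ 465.8 -296.5] (48.615936279296875, 128.53414916992188) 1.2522085905075073 [[ 440.1 -232.7]
 [ 442.9 -361.2]
 [ 491.5 -360.2]
 [ 488.7 -231.7]]
mug 27
[550.5  25.4  79.9] [550.7  15.6] (57.566219329833984, 38.00895309448242) 71.20108032226562 [[523.4  -5.5]
 [559.4 -17.8]
 [577.9  36.7]
 [541.9  48.9]]
beaker 901 [455.  333.7  31.8] [522.7 392.2 122. ]
fit [489.1 364.4] 30.09290518363943 522
syrup [728.5 126.6 128.5] [697.3  89.8   4. ] [742.3 152.3 186.9]
```

View pics/crop120.png

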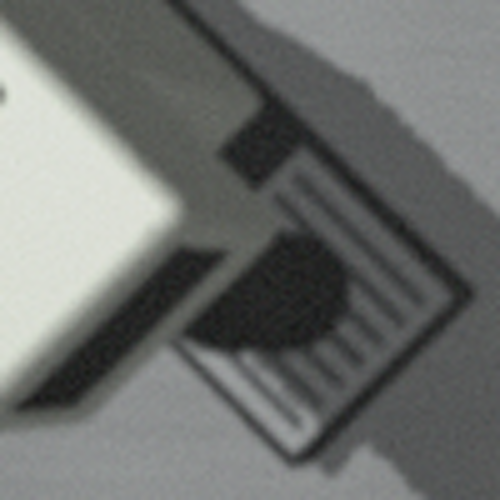

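View pics/crop370.png

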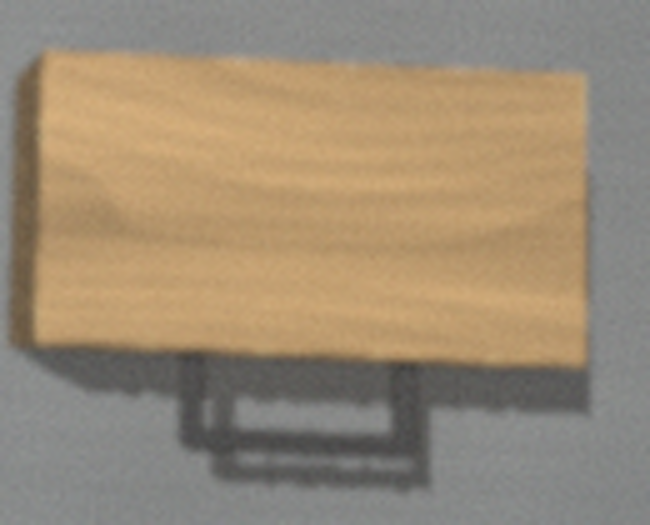

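View pics/cropb.png

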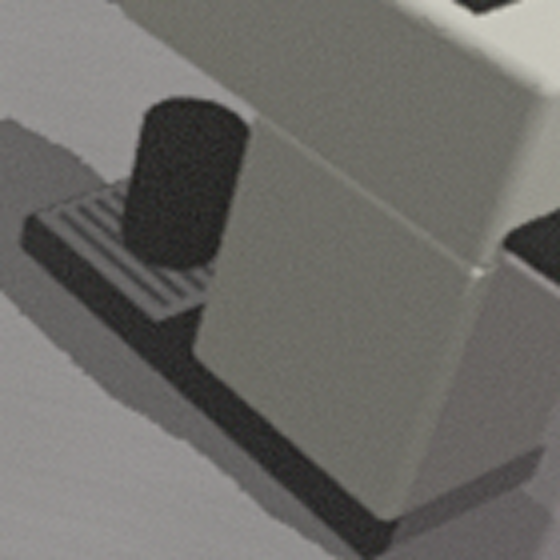

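Run:
```python
from h import *
np.set_printoptions(precision=1,suppress=True)
c=np.load('pics/top0c.npy').astype(int);cs=np.load('pics/scene0c.npy').astype(int)
d=np.load('pics/top0.npy');P=cloud('top',d);S=cloud('scene',np.load('pics/scene0.npy'))
m=np.zeros((400,640),np.uint8);m[180:262,228:336]=((c.min(-1)>165))[180:262,228:336]
n,l,st,_=cv2.connectedComponentsWithStats(m);k=1+np.argmax(st[1:,4]);print(st[k])
v,u=np.nonzero(l==k);q=np.array([ray('top',a,b,18)[:2] for a,b in zip(u,v)]);print('tray',*rect(q))
# mug in scene
m=np.zeros((400,640),bool);m[175:218,312:347]=1;m&=(cs.max(-1)<60);q=S[m];q=q[np.isfinite(q[:,0])&(q[:,2]>30)&(q[:,2]<75)]
print(np.min(q,0),np.max(q,0))
A=np.c_[q[:,:2],np.ones(len(q))];sol=np.linalg.lstsq(A,(q[:,:2]**2).sum(1),rcond=None)[0];cc=sol[:2]/2;print('mug',cc,np.sqrt(sol[2]+cc@cc),len(q))
# beaker from rays: bottom contour at z=30? predicted spout
for X in ([485,365,30],[489,364,30],[489,364,120]): print(proj('scene',X),proj('top',X))
# base front corners from top
u_=np.array([.679,.734]);n_=np.array([-.734,.679]);sp=np.array([484.6,364.8])
for a,b in((-65,-62.5),(-65,62.5),(-65,65),(-65,-65)):print(a,b,proj('top',[*(sp+a*u_+b*n_),30]),proj('scene',[*(sp+a*u_+b*n_),30]))
```

```text
[ 238  188   84   67 3337]Traceback (most recent call last):
  File "<stdin>", line 7, in <module>
  File "h.py", line 15, in ray
    K,M,o=cam(n,s);w=M@np.array([(u-K[0,2])/K[0,0],(v-K[1,2])/K[1,1],1]);return o+w*(z-o[2])/w[2]
          ~~~^^^^^
  File "h.py", line 5, in cam
    i=vision.camera_info(n)
ValueError: time passes only in moves, steps and waits
```

```bash
sed -i 's/^def cam(n,s=None):/_C={}\ndef cam(n,s=None):/; s/    i=vision.camera_info(n)/    if n not in _C: _C[n]=vision.camera_info(n)\n    i=_C[n]/' h.py
python3 - <<'E'
from h import *
np.set_printoptions(precision=1,suppress=True)
c=np.load('pics/top0c.npy').astype(int);cs=np.load('pics/scene0c.npy').astype(int)
d=np.load('pics/top0.npy');P=cloud('top',d);S=cloud('scene',np.load('pics/scene0.npy'))
m=np.zeros((400,640),np.uint8);m[180:262,228:336]=((c.min(-1)>165))[180:262,228:336]
n,l,st,_=cv2.connectedComponentsWithStats(m);k=1+np.argmax(st[1:,4]);print(st[k])
v,u=np.nonzero(l==k);q=np.array([ray('top',a,b,18)[:2] for a,b in zip(u,v)]);print('tray',*rect(q))
m=np.zeros((400,640),bool);m[175:218,312:347]=1;m&=(cs.max(-1)<60);q=S[m];q=q[np.isfinite(q[:,0])&(q[:,2]>30)&(q[:,2]<75)]
print(np.min(q,0),np.max(q,0))
A=np.c_[q[:,:2],np.ones(len(q))];sol=np.linalg.lstsq(A,(q[:,:2]**2).sum(1),rcond=None)[0];cc=sol[:2]/2;print('mug',cc,np.sqrt(sol[2]+cc@cc),len(q))
for X in ([485,365,30],[489,364,30],[489,364,120]): print(proj('scene',X),proj('top',X))
u_=np.array([.679,.734]);n_=np.array([-.734,.679]);sp=np.array([484.6,364.8])
print('corners',ray('top',180.5,262,30),ray('top',214,228.5,30))
for a,b in((-65,-65),(-65,65)):print(a,b,sp+a*u_+b*n_,proj('top',[*(sp+a*u_+b*n_),30]),proj('scene',[*(sp+a*u_+b*n_),30]))
# scene corner of base front right at crop (30,215)/4+420,160
print('sc',ray('scene',427,213.5,30))
E
```

```text
[ 238  188   84   67 3337]
tray [512.1  92.6] (230.49017333984375, 150.5299835205078) 82.55119323730469 [[422.5 -11.9]
 [571.8 -31.4]
 [601.7 197.1]
 [452.4 216.6]]
[487.3  -8.1  30. ] [594.8  58.4  74.9]
mug [532.9  26.4] 37.1864015971934 421
[[462.5 219.5   1. ]] [[178.7 228.6   1. ]]
[[462.  220.4   1. ]] [[179.2 227.1   1. ]]
[[468.9 191.9   1. ]] [[165.9 226.3   1. ]]
corners [397.2 355.   30. ] [487.4 271.2  30. ]
-65 -65 [488.2 273. ] [[213.4 228.2   1. ]] [[425.9 212.8   1. ]]
-65 65 [392.8 361.2] [[178.  263.6   1. ]] [[464.3 198.3   1. ]]
sc [490.  276.1  30. ]
```

```bash
cat >> h.py <<'E'
def Rt(az,lean):  # tool leaning: azimuth of reach (rad), lean from vertical
    u=np.array([np.cos(az),np.sin(az),0]);x=np.sin(lean)*u+np.array([0,0,-np.cos(lean)])
    z=np.array([-np.sin(az),np.cos(az),0]);return np.c_[x,np.cross(z,x),z]
def rel(s,tgt):
    R0=R.from_euler('xyz',s['tcp_rot']).as_matrix();return R.from_matrix(tgt@R0.T).as_rotvec()
def tcp_for(grip,Rm,off=None):  # TCP position so that the grasp point is at grip
    return np.array(grip)-Rm[:,0]*(r.grip_point_offset if off is None else off)
def st():
    s=r.sense();Rm=R.from_euler('xyz',s['tcp_rot']).as_matrix()
    print('t',round(s['clock'],2),'q',s['qpos'].round(2),'pos',s['eef_pos'].round(1),'x',Rm[:,0].round(3),'z',Rm[:,2].round(3),'F',s['contact_force'].round(1),'op',round(s['opening']*85.4,1));return s
np.set_printoptions(precision=3,suppress=True)
E
python3 - <<'E'
from h import *
s=st();az=np.radians(47.2);T=Rt(az,np.radians(42));u=T[:,0]*[1,1,0];u/=np.linalg.norm(u)
print(rel(s,T),np.degrees(np.linalg.norm(rel(s,T))))
for back in (200,140,0):
    g=np.array([487,364,88])-back*u; print(back,tcp_for(g,T),tcp_for(g,T)-s['eef_pos'])
E
```

```text
t 0.1 q [ 1.16  0.35  1.63  0.    1.16 -0.  ] pos [246.6 573.8 230.6] x [-0.001 -0.001 -1.   ] z [ 0.395  0.919 -0.001] F [-0.6 -0.9 -0.9] op 85.7
[ 0.163 -0.762  1.172] 80.63120104422
200 [359.613 226.435  74.103] [ 113.061 -347.408 -156.544]
140 [400.38  270.459  74.103] [ 153.828 -303.384 -156.544]
0 [495.502 373.181  74.103] [ 248.95  -200.662 -156.544]
```

>>> {"op": "step_arm", "data": {
  "rows": [
    [10, -45, -5, 0.02, -0.09, 0.14, 85],
    [20, -90, -15, 0.04, -0.19, 0.29, 85],
    [35, -135, -30, 0.06, -0.28, 0.44, 85],
    [50, -180, -45, 0.08, -0.38, 0.58, 85],
    [65, -225, -60, 0.1, -0.47, 0.73, 85],
    [80, -270, -75, 0.12, -0.57, 0.88, 85],
    [95, -315, -90, 0.14, -0.66, 1.02, 85],
    [110, -345, -100, 0.163, -0.762, 1.172, 85]
  ]
}}

```text
clock: 1.1
eef_pos: [326.0, 264.1, 159.6]
tcp_rot: [-1.603, 0.924, 0.675]
contact_force: [1.0, 0.8, 0.6]
opening: 0.991
```

```bash
cat > look.py <<'E'
from h import *
n,name=sys.argv[1],sys.argv[2]
s=st();p,d=vision.grab_frame(n);cv2.imwrite(f'pics/{name}.png',p[:,:,::-1]);np.save(f'pics/{name}c.npy',p);np.save(f'pics/{name}.npy',d)
import pickle;pickle.dump(s,open(f'pics/{name}.pkl','wb'))
E
python3 look.py wrist w1
```

```text
t 1.1 q [ 0.68 -0.07  2.56 -0.27  0.01 -1.33] pos [326.  264.1 159.6] x [ 0.471  0.377 -0.798] z [-0.645  0.764 -0.019] F [1.  0.8 0.6] op 84.7
```

View pics/w1.png

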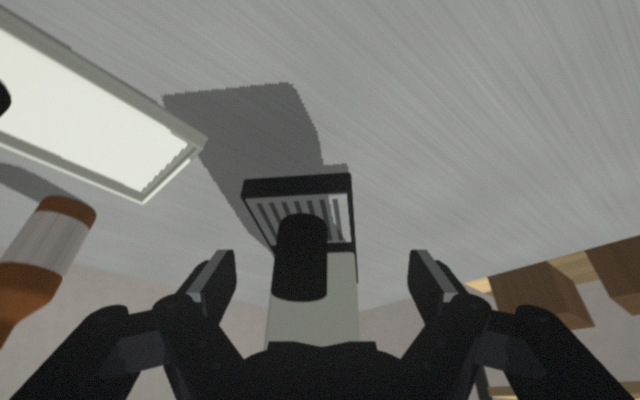

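Run:
```python
from h import *
import pickle
s=pickle.load(open('pics/w1.pkl','rb'));c=np.load('pics/w1c.npy').astype(int);P=cloud('wrist',np.load('pics/w1.npy'),s)
m=np.zeros((400,640),bool);m[210:302,270:330]=1;m&=(c.max(-1)<45)&(P[...,2]>45)&(P[...,2]<112)
q=P[m];q=q[np.isfinite(q[:,0])];az=np.radians(47.2);u=np.array([np.cos(az),np.sin(az)]);n=np.array([-u[1],u[0]])
a=q[:,:2]@u;b=q[:,:2]@n;print(len(q),a.min(),a.max(),b.min(),b.max(),q[:,2].min(),q[:,2].max())
A=np.c_[q[:,:2],np.ones(len(q))];sol=np.linalg.lstsq(A,(q[:,:2]**2).sum(1),rcond=None)[0];cc=sol[:2]/2;print('fit',cc,np.sqrt(sol[2]+cc@cc))
from scipy.optimize import least_squares
f=least_squares(lambda p:np.hypot(q[:,0]-p[0],q[:,1]-p[1])-32,[487,364],loss='soft_l1');print(f.x,f.x@u,f.x@n)
for sp in ([484.6,364.8],[486.4,360.8]): print(np.array(sp)@u,np.array(sp)@n)
print('corners',ray('wrist',244,195,30,s),ray('wrist',352,190,30,s))
S=cloud('scene',np.load('pics/scene0.npy'));cs=np.load('pics/scene0c.npy').astype(int)
m=np.zeros((400,640),bool);m[182:228,448:485]=1;m&=(cs.max(-1)<50)&(S[...,2]>45)&(S[...,2]<112);q2=S[m];q2=q2[np.isfinite(q2[:,0])]
f=least_squares(lambda p:np.hypot(q2[:,0]-p[0],q2[:,1]-p[1])-32,[487,364],loss='soft_l1');print(f.x,f.x@u,f.x@n)
```

```text
2941 566.2741497064172 629.073780790813 -139.81667094983047 -78.30924696872756 45.00524325168371 111.98894728928954
fit [486.405 364.209] 30.012163304364403
[488.202 365.51 ] 599.8899695923208 -109.86626056650698
596.9219106157802 -107.70530454349269
595.2099855054395 -111.74378351664389
corners [483.052 276.876  30.   ] [394.231 362.452  30.   ]
[487.618 364.617] 598.8385835123322 -110.04414099043893
```

```bash
cat >> h.py <<'E'
U=np.array([np.cos(np.radians(47.2)),np.sin(np.radians(47.2)),0]);N=np.array([-U[1],U[0],0])
TM=Rt(np.radians(47.2),np.radians(42))
E
python3 - <<'E'
from h import *
s=st();print(rel(s,TM))
for b in(120,0): print(b,tcp_for(np.array([488,365,86])-b*U,TM)-s['eef_pos'])
E
```

```text
t 1.15 q [ 0.68 -0.08  2.56 -0.26  0.01 -1.35] pos [325.5 264.1 160.4] x [ 0.471  0.378 -0.797] z [-0.652  0.758 -0.026] F [-0.7 -1.1 -1.3] op 84.6
[ 0.077 -0.043  0.115]
120 [ 89.448  22.013 -88.323]
0 [170.981 110.06  -88.323]
```

>>> {"op": "step_arm", "data": {
  "rows": [
    [20, 2, -12, 0.02, -0.01, 0.02, 85.4],
    [40, 6, -30, 0.03, -0.02, 0.05, 85.4],
    [58, 10, -48, 0.05, -0.03, 0.08, 85.4],
    [74, 16, -66, 0.06, -0.04, 0.1, 85.4],
    [84, 20, -80, 0.077, -0.043, 0.115, 85.4],
    [89, 22, -88, 0.077, -0.043, 0.115, 85.4],
    [89, 22, -88, 0.077, -0.043, 0.115, 85.4],
    [89, 22, -88, 0.077, -0.043, 0.115, 85.4]
  ]
}}

```text
clock: 2.15
eef_pos: [397.5, 310.1, 161.1]
tcp_rot: [-1.59, 0.938, 0.788]
contact_force: [-0.1, -0.2, -0.1]
opening: 0.995
```

```bash
python3 look.py wrist w2
python3 - <<'E'
from h import *
s=st();print(rel(s,TM))
for b in(60,0): print(b,tcp_for(np.array([488,365,86])-b*U,TM)-s['eef_pos'])
E
```

```text
t 2.15 q [ 0.57  0.07  2.39  1.19  0.14 -2.95] pos [397.5 310.1 161.1] x [ 0.417  0.419 -0.807] z [-0.719  0.694 -0.011] F [-0.1 -0.2 -0.1] op 85.0
t 2.2 q [ 0.57  0.07  2.39  1.2   0.14 -2.97] pos [399.4 310.1 162.2] x [ 0.419  0.42  -0.805] z [-0.722  0.692 -0.014] F [0.5 1.2 1.4] op 85.8
[ 0.081 -0.057  0.018]
60 [ 56.297  20.085 -90.08 ]
0 [ 97.063  64.109 -90.08 ]
```

View pics/w2.png

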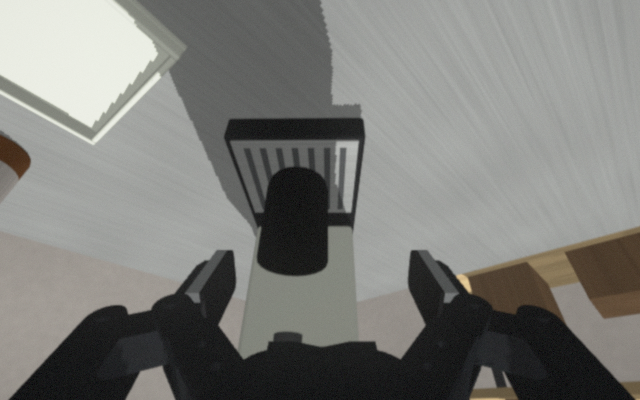

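```bash
cat > kin.py <<'E'
from h import *
from scipy.optimize import least_squares
def Ry(a):return R.from_euler('y',a).as_matrix()
def Rz(a):return R.from_euler('z',a).as_matrix()
def fk(q,p):
    # sum angle from vertical-up; z axis of link along link
    a,h,L1,L2,e,d6,o2,o3=p
    A=Rz(q[0]);B=A@Ry(q[1]+o2);C=A@Ry(q[1]+q[2]+o3)
    W=np.array([0,0,h])+A@[a,0,0]+B@[0,0,L1]+C@[e,0,L2]
    D=A@Ry(q[1]+q[2])@Rz(q[3])@Ry(q[4])@Rz(q[5])
    X=D[:,2]; return W+X*d6, np.c_[X, D[:,1], -D[:,0]] # provisional tool axes
E
python3 - <<'E'
from kin import *
import pickle
D=[([ 1.16264482e+00,  3.53637233e-01,  1.63415545e+00, 0,1.15513831e+00, -2.39807997e-03],[246.5,573.8,230.6],[-3.14007999,  1.56945798, -1.97503478])]
for k in('w1','w2'):
    s=pickle.load(open(f'pics/{k}.pkl','rb'));D.append((s['qpos'],s['eef_pos'],s['tcp_rot']))
s=st();D.append((s['qpos'],s['eef_pos'],s['tcp_rot']))
p0=[0,364,390,426,0,250,0,0]
for q,x,e in D:
    Rm=R.from_euler('xyz',e).as_matrix();t,M=fk(q,p0);print(x,'\n',(M.T@Rm).round(2))
f=least_squares(lambda p:np.concatenate([fk(q,p)[0]-np.array(x) for q,x,e in D]+[(np.array(p)-p0)*1e-3]),p0);print(f.x,f.fun[:12])
E
```

```text
t 2.2 q [ 0.57  0.07  2.39  1.2   0.14 -2.97] pos [399.4 310.1 162.2] x [ 0.419  0.42  -0.805] z [-0.722  0.692 -0.014] F [0.5 1.2 1.4] op 85.8
[246.5, 573.8, 230.6] 
 [[ 1.  0.  0.]
 [-0.  1.  0.]
 [-0. -0.  1.]]
[325.961 264.09  159.6  ] 
 [[ 1.  0. -0.]
 [-0.  1. -0.]
 [ 0.  0.  1.]]
[397.467 310.145 161.112] 
 [[ 1. -0. -0.]
 [ 0.  1.  0.]
 [ 0.  0.  1.]]
[399.438 310.072 162.184] 
 [[ 1.  0. -0.]
 [-0.  1. -0.]
 [ 0.  0.  1.]]
[ -7.401 318.243 568.164 511.01   -1.342 354.455  -0.001   0.134] [ 1.374 -0.594 -0.     0.96  -1.187 -0.    -0.006 -0.038 -0.011  0.021
  0.012  0.012]
```

```bash
cat >> kin.py <<'E'
import glob,pickle
def data():
    D=[([ 1.16264482e+00,  3.53637233e-01,  1.63415545e+00, 0,1.15513831e+00, -2.39807997e-03],[246.5,573.8,230.6])]
    for k in sorted(glob.glob('pics/*.pkl')):
        s=pickle.load(open(k,'rb'));D.append((s['qpos'],s['eef_pos']))
    return D
def fit(free,p0):
    D=data();p0=np.array(p0,float);free=np.array(free)
    def g(v):
        p=p0.copy();p[free]=v;return np.concatenate([fk(q,p)[0]-np.array(x) for q,x in D])
    f=least_squares(g,p0[free]);p=p0.copy();p[free]=f.x;return p,f.fun
def ik(pos,Rm,p,seed):
    lo=np.array([-2.63,-.92,.06,-1.3,0,-3.02]);hi=np.array([2.63,2.1,2.66,4.44,2.69,3.02])
    def g(q):
        t,M=fk(q,p);return np.r_[(t-pos)/100,(M-Rm).ravel()]
    f=least_squares(g,np.clip(seed,lo+.01,hi-.01),bounds=(lo,hi));return f.x,np.abs(f.fun).max()
E
python3 - <<'E'
from kin import *
for free,p0 in (([1,2,3,5],[0,364,390,426,0,250,0,0]),([1,2,3,4,5],[0,364,390,426,0,250,0,0]),([2,3,5],[0,364,390,426,0,250,0,0]),([0,1,2,3,5],[0,364,390,426,0,250,0,0])):
    p,f=fit(free,p0);print(p,np.abs(f).max())
    for lab,pos,T in (('beaker',tcp_for(np.array([488,365,86]),TM),TM),('b60',tcp_for(np.array([488,365,86])-60*U,TM),TM),('b120',tcp_for(np.array([488,365,86])-120*U,TM),TM),('flip',tcp_for(np.array([488,365,86]),TM),TM*[1,-1,-1]),('flip60',tcp_for(np.array([488,365,86])-60*U,TM),TM*[1,-1,-1])):
      for seed in ([.6,.3,2,.5,.3,-1.5],[.6,.3,2,.5,.3,1.5],[.6,.3,2,3.5,.3,1.5],[.6,.3,2,3.5,.3,-1.5]):
        q,e=ik(pos,T,p,seed)
        if e<.01: print(lab,q.round(2))
E
```

```text
[  0.    145.004 621.555 446.532   0.    315.788   0.      0.   ] 6.3207200033630215
beaker [0.56 0.4  2.34 2.61 0.36 1.87]
beaker [0.56 0.4  2.34 2.61 0.36 1.87]
beaker [0.56 0.4  2.34 2.61 0.36 1.87]
b60 [0.51 0.35 2.46 2.62 0.43 1.81]
b60 [0.51 0.35 2.46 2.62 0.43 1.81]
b60 [0.51 0.35 2.46 2.62 0.43 1.81]
b120 [0.45 0.3  2.58 2.6  0.5  1.77]
b120 [0.45 0.3  2.58 2.6  0.5  1.77]
b120 [0.45 0.3  2.58 2.6  0.5  1.77]
flip [ 0.56  0.4   2.34  2.61  0.36 -1.27]
flip [ 0.56  0.4   2.34  2.61  0.36 -1.27]
flip [ 0.56  0.4   2.34  2.61  0.36 -1.27]
flip60 [ 0.51  0.35  2.46  2.62  0.43 -1.33]
flip60 [ 0.51  0.35  2.46  2.62  0.43 -1.33]
flip60 [ 0.51  0.35  2.46  2.62  0.43 -1.33]
[  0.    311.083 562.608 499.527  65.403 346.515   0.      0.   ] 1.4148892182323323
beaker [0.54 0.47 2.26 2.57 0.35 1.9 ]
beaker [0.54 0.47 2.26 2.57 0.35 1.9 ]
beaker [0.54 0.47 2.26 2.57 0.35 1.9 ]
b60 [0.49 0.43 2.37 2.59 0.43 1.84]
b60 [0.49 0.43 2.37 2.59 0.43 1.84]
b60 [0.49 0.43 2.37 2.59 0.43 1.84]
b120 [0.42 0.4  2.49 2.57 0.5  1.78]
b120 [0.42 0.4  2.49 2.57 0.5  1.78]
b120 [0.42 0.4  2.49 2.57 0.5  
[... 937 characters left out ...]
.51  0.33 -1.18]
[ -2.869 146.357 623.921 448.728   0.    318.34    0.      0.   ] 6.272163663830952
beaker [0.55 0.4  2.34 2.61 0.36 1.87]
beaker [0.55 0.4  2.34 2.61 0.36 1.87]
beaker [0.55 0.4  2.34 2.61 0.36 1.87]
b60 [0.51 0.35 2.46 2.62 0.43 1.82]
b60 [0.51 0.35 2.46 2.62 0.43 1.82]
b60 [0.51 0.35 2.46 2.62 0.43 1.82]
b120 [0.45 0.3  2.58 2.6  0.5  1.77]
b120 [0.45 0.3  2.58 2.6  0.5  1.77]
b120 [0.45 0.3  2.58 2.6  0.5  1.77]
flip [ 0.55  0.4   2.34  2.61  0.36 -1.27]
flip [ 0.55  0.4   2.34  2.61  0.36 -1.27]
flip [ 0.55  0.4   2.34  2.61  0.36 -1.27]
flip60 [ 0.51  0.35  2.46  2.62  0.43 -1.33]
flip60 [ 0.51  0.35  2.46  2.62  0.43 -1.33]
flip60 [ 0.51  0.35  2.46  2.62  0.43 -1.33]
```

>>> {"op": "step_arm", "data": {
  "rows": [
    [1, -3, -5, 0.073, 0.073, -0.141, 85],
    [2, -6, -10, 0.147, 0.147, -0.282, 85],
    [3, -9, -15, 0.22, 0.22, -0.423, 85],
    [4, -12, -20, 0.293, 0.294, -0.564, 85],
    [5, -16, -25, 0.367, 0.367, -0.704, 85],
    [6, -19, -30, 0.44, 0.441, -0.845, 85],
    [8, -22, -35, 0.513, 0.514, -0.986, 85],
    [10, -25, -40, 0.587, 0.588, -1.127, 85]
  ]
}}

```text
clock: 3.2
eef_pos: [409.1, 285.6, 121.8]
tcp_rot: [-0.186, 0.936, 0.788]
contact_force: [-0.0, -0.7, 0.4]
opening: 0.993
```

Run:
```python
from h import *
s=st();print(rel(s,TM*[1,-1,-1]),rel(s,TM));
for b in(130,100): print(b,tcp_for(np.array([488,365,86])-b*U,TM)-s['eef_pos'])
```

```text
t 3.2 q [ 0.48  0.18  2.43  1.99  0.19 -2.43] pos [409.1 285.6 121.8] x [ 0.418  0.42  -0.805] z [0.427 0.691 0.583] F [-0.  -0.7  0.4] op 84.8
[ 0.817  0.748 -1.33 ] [-0.549 -0.691  1.107]
130 [ -0.923  -6.798 -49.67 ]
100 [ 19.46   15.214 -49.67 ]
```

>>> {"op": "step_arm", "data": {
  "rows": [
    [0, -1, -3, 0.085, 0.079, -0.14, 85],
    [0, -2, -6, 0.17, 0.157, -0.28, 85],
    [0, -3, -9, 0.258, 0.236, -0.42, 85],
    [0, -4, -12, 0.343, 0.314, -0.56, 85],
    [0, -5, -15, 0.43, 0.393, -0.7, 85],
    [0, -6, -18, 0.515, 0.471, -0.84, 85],
    [0, -7, -21, 0.6, 0.55, -0.98, 85],
    [0, -8, -24, 0.69, 0.63, -1.12, 85]
  ]
}}

```text
clock: 4.2
eef_pos: [408.5, 278.5, 97.4]
tcp_rot: [1.321, 0.853, 0.841]
contact_force: [0.2, 0.1, 0.5]
opening: 0.995
```

Run:
```python
from h import *
s=st();print(rel(s,TM*[1,-1,-1]),rel(s,TM), TM[:,0]);
for b in(130,100): print(b,tcp_for(np.array([488,365,86])-b*U,TM)-s['eef_pos'])
```

```text
t 4.2 q [ 0.4   0.29  2.49  2.37  0.42 -1.44] pos [408.5 278.5  97.4] x [ 0.439  0.49  -0.753] z [ 0.846 -0.507  0.163] F [0.2 0.1 0.5] op 85.0
[ 0.123  0.113 -0.204] [-1.285 -1.416  2.152] [ 0.455  0.491 -0.743]
130 [ -0.338   0.334 -25.275]
100 [ 20.046  22.346 -25.275]
```

>>> {"op": "step_arm", "data": {
  "rows": [
    [0, 0, 0, 0.08, 0.089, -0.135, 85],
    [0, 0, 0, 0.161, 0.177, -0.27, 85],
    [0, 0, 0, 0.241, 0.266, -0.404, 85],
    [0, 0, 0, 0.322, 0.355, -0.539, 85],
    [0, 0, 0, 0.402, 0.443, -0.674, 85],
    [0, 0, 0, 0.483, 0.532, -0.809, 85],
    [0, 0, 0, 0.563, 0.621, -0.943, 85],
    [0, 0, 0, 0.643, 0.709, -1.078, 85]
  ]
}}

```text
clock: 5.2
eef_pos: [407.8, 279.4, 97.0]
tcp_rot: [2.779, 0.843, 0.851]
contact_force: [0.9, 0.9, 0.1]
opening: 0.996
```

Run:
```python
from h import *
s=st();print(rel(s,TM))
```

```text
t 5.2 q [0.39 0.3  2.5  2.37 0.44 0.  ] pos [407.8 279.4  97. ] x [ 0.439  0.5   -0.746] z [-0.193 -0.759 -0.622] F [0.9 0.9 0.1] op 85.0
[ 0.869  0.96  -1.463]
```

Norm 1.95: another 1.45, then finish while approaching.

>>> {"op": "step_arm", "data": {
  "rows": [
    [0, 0, 0, 0.08, 0.089, -0.135, 85],
    [0, 0, 0, 0.161, 0.177, -0.27, 85],
    [0, 0, 0, 0.241, 0.266, -0.404, 85],
    [0, 0, 0, 0.322, 0.355, -0.539, 85],
    [0, 0, 0, 0.402, 0.443, -0.674, 85],
    [0, 0, 0, 0.483, 0.532, -0.809, 85],
    [0, 0, 0, 0.563, 0.621, -0.943, 85],
    [0, 0, 0, 0.643, 0.709, -1.078, 85]
  ]
}}

```text
clock: 6.2
eef_pos: [407.0, 280.4, 96.7]
tcp_rot: [-2.064, 0.835, 0.838]
contact_force: [0.1, -0.4, -0.8]
opening: 0.998
```

Run:
```python
from h import *
s=st();print(rel(s,TM))
for b in(100,70,0): print(b,tcp_for(np.array([488,365,86])-b*U,TM)-s['eef_pos'])
```

```text
t 6.2 q [0.4  0.3  2.51 2.43 0.45 1.4 ] pos [407.  280.4  96.7] x [ 0.449  0.499 -0.741] z [-0.889  0.329 -0.318] F [ 0.1 -0.4 -0.8] op 85.3
[ 0.22   0.246 -0.38 ]
100 [ 21.518  20.378 -24.563]
70 [ 41.901  42.39  -24.563]
0 [ 89.462  93.751 -24.563]
```

>>> {"op": "step_arm", "data": {
  "rows": [
    [3, 3, -6, 0.073, 0.082, -0.127, 85],
    [8, 7, -12, 0.147, 0.164, -0.253, 85],
    [15, 14, -20, 0.22, 0.246, -0.38, 85],
    [21, 20, -24, 0.22, 0.246, -0.38, 85],
    [28, 28, -24, 0.22, 0.246, -0.38, 85],
    [35, 36, -24, 0.22, 0.246, -0.38, 85],
    [38, 39, -24, 0.22, 0.246, -0.38, 85],
    [38, 39, -24, 0.22, 0.246, -0.38, 85]
  ]
}}

```text
clock: 7.2
eef_pos: [445.2, 319.7, 72.9]
tcp_rot: [-1.572, 0.838, 0.823]
contact_force: [0.5, 0.3, -0.3]
opening: 0.995
```

```bash
python3 look.py wrist w3
python3 - <<'E'
from h import *
import pickle
from scipy.optimize import least_squares
s=pickle.load(open('pics/w3.pkl','rb'));c=np.load('pics/w3c.npy').astype(int);P=cloud('wrist',np.load('pics/w3.npy'),s)
z=P[...,2];xy=P[...,:2]
m=(c.max(-1)<55)&(z>45)&(z<112)&(np.hypot(xy[...,0]-488,xy[...,1]-365)<45)
q=P[m];print(len(q),np.argwhere(m).min(0),np.argwhere(m).max(0))
f=least_squares(lambda p:np.hypot(q[:,0]-p[0],q[:,1]-p[1])-32,[487,364],loss='soft_l1');print(f.x,f.x@U[:2],f.x@N[:2])
print(rel(s,TM))
for b in(60,0): print(b,tcp_for(np.array([488,365,86])-b*U,TM)-s['eef_pos'])
E
```

```text
t 7.2 q [0.48 0.41 2.41 2.58 0.44 1.82] pos [445.2 319.7  72.9] x [ 0.455  0.491 -0.743] z [-0.734  0.679 -0.001] F [ 0.5  0.3 -0.3] op 85.0
9405 [228 273] [341 369]
[488.081 365.627] 599.8938970958608 -109.69738647337337
[ 0.  0. -0.]
60 [10.55  10.463 -0.791]
0 [51.316 54.487 -0.791]
```

View pics/w3.png

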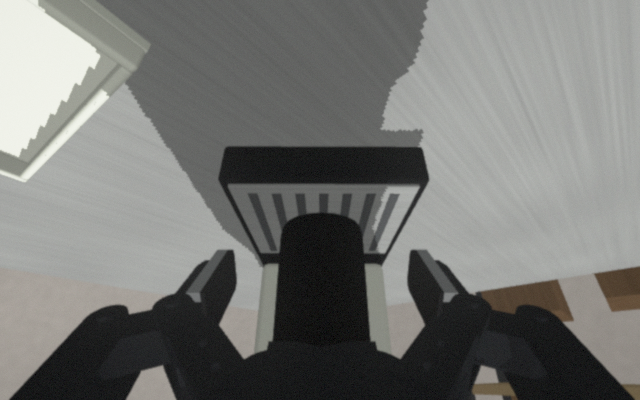

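>>> {"op": "step_arm", "data": {
  "rows": [
    [13, 14, 0, 0, 0, 0, 85],
    [26, 28, 0, 0, 0, 0, 85],
    [40, 43, 0, 0, 0, 0, 85],
    [51, 55, 0, 0, 0, 0, 85],
    [51, 55, 0, 0, 0, 0, 50],
    [51, 55, 0, 0, 0, 0, 50],
    [51, 55, 0, 0, 0, 0, 50],
    [51, 55, 0, 0, 0, 0, 50]
  ],
  "force": 40
}}

```text
clock: 8.25
eef_pos: [496.0, 374.5, 73.1]
tcp_rot: [-1.571, 0.837, 0.823]
contact_force: [0.1, 2.8, 3.0]
opening: 0.741
```

Run:
```python
from kin import *
s=st()
import pickle;sw=pickle.load(open('pics/w3.pkl','rb'))
a,b=ray('wrist',222,184,30,sw),ray('wrist',427,185,30,sw);print(a,b,np.linalg.norm(a-b));mid=(a+b)/2;sp=mid+65*U;print('spout',sp,sp@U,sp@N)
for free in([1,2,3,4,5],[0,1,2,3,4,5,7]):
    p,f=fit(free,[0,364,390,426,0,250,0,0]);print(p,np.abs(f).max())
```

```text
t 8.25 q [0.54 0.46 2.27 2.57 0.35 1.9 ] pos [496.  374.5  73.1] x [ 0.455  0.491 -0.743] z [-0.734  0.679 -0.   ] F [0.1 2.8 3. ] op 63.3
[489.545 278.203  30.   ] [398.192 364.001  30.   ] 125.326340762155
spout [488.032 368.795  30.   ] 602.1849194945238 -107.50945375950633
[  0.    296.803 568.393 494.955  60.142 344.593   0.      0.   ] 1.3979437076461068
[ -6.134 301.871 572.489 498.819  72.286 350.099   0.     -0.023] 1.3557923045252096
```

```bash
cat >> kin.py <<'E'
PK=[-6.134,301.871,572.489,498.819,72.286,350.099,0,-0.023]
E
python3 - <<'E'
from kin import *
q0=r.sense()['qpos'];off=np.array([496,374.5,73.1])-[488,365.3,30]
# rel offset in tool-azimuth frame: along u, n, z
print(off@U,off@N)
for az in (47.2,35,20,0):
    T=Rt(np.radians(az),np.radians(42));u=np.array([np.cos(np.radians(az)),np.sin(np.radians(az)),0])
    for z in(5,60):
        pos=np.array([521,156,z])+u*(off@U)+[0,0,off[2]]
        q,e=ik(pos,T,PK,q0);print(az,z,pos,q,e)
T=TM
for b in (60,150,200):
    print(b,ik(np.array([496,374.5,90])-b*U,TM,PK,q0))
E
```

```text
12.185845187518586 0.38102108318293315
47.2 5 [529.28  164.941  48.1  ] [-0.019  0.506  2.317  1.935  0.564  2.023] 2.2737367544323206e-15
47.2 60 [529.28  164.941 103.1  ] [-0.019  0.364  2.307  1.691  0.527  2.308] 2.261231202282943e-12
35 5 [530.982 162.99   48.1  ] [0.084 0.492 2.377 2.386 0.513 1.85 ] 2.454496605963641e-10
35 60 [530.982 162.99  103.1  ] [0.084 0.337 2.367 2.126 0.407 2.14 ] 3.2197486898866146e-09
20 5 [532.451 160.168  48.1  ] [0.251 0.484 2.413 3.002 0.491 1.621] 3.4106051316484808e-15
20 60 [532.451 160.168 103.1  ] [0.251 0.321 2.402 2.931 0.319 1.698] 3.939618409276591e-11
0 5 [533.186 156.     48.1  ] [0.481 0.49  2.384 3.831 0.508 1.317] 5.4001247917767615e-15
0 60 [533.186 156.    103.1  ] [0.481 0.334 2.373 4.084 0.393 1.037] 3.9790393202565614e-15
60 (array([0.492, 0.37 , 2.38 , 2.513, 0.38 , 1.914]), np.float64(7.389644451905042e-15))
150 (array([0.375, 0.31 , 2.543, 2.472, 0.486, 1.838]), np.float64(1.7295178622589446e-11))
200 (array([0.271, 0.285, 2.629, 2.404, 0.55 , 1.8  ]), np.float64(2.935962584160734e-12))
```

>>> {"op": "step_arm", "data": {
  "rows": [
    [0, 0, 8, 0, 0, 0, 50],
    [0, 0, 16, 0, 0, 0, 50],
    [-10, -11, 18, 0, 0, 0, 50],
    [-28, -30, 18, 0, 0, 0, 50],
    [-48, -52, 18, 0, 0, 0, 50],
    [-68, -74, 18, 0, 0, 0, 50],
    [-88, -95, 18, 0, 0, 0, 50],
    [-95, -105, 18, 0, 0, 0, 50]
  ]
}}

```text
clock: 9.25
eef_pos: [398.5, 267.7, 90.4]
tcp_rot: [-1.57, 0.84, 0.824]
contact_force: [0.2, -0.3, -1.9]
opening: 0.746
```

Run:
```python
from h import *
s=st();print(np.array([529.3,165,48])-s['eef_pos'],rel(s,TM))
```

```text
t 9.25 q [0.38 0.31 2.53 2.47 0.47 1.85] pos [398.5 267.7  90.4] x [ 0.454  0.489 -0.745] z [-0.733  0.68   0.   ] F [ 0.2 -0.3 -1.9] op 63.7
[ 130.752 -102.704  -42.389] [ 0.002 -0.002  0.001]
```

>>> {"op": "step_arm", "data": {
  "rows": [
    [15, -12, 0, 0, 0, 0, 50],
    [35, -28, 0, 0, 0, 0, 50],
    [60, -47, 0, 0, 0, 0, 50],
    [85, -67, 0, 0, 0, 0, 50],
    [110, -87, 0, 0, 0, 0, 50],
    [125, -98, -4, 0, 0, 0, 50],
    [131, -103, -15, 0, 0, 0, 50],
    [131, -103, -25, 0, 0, 0, 50]
  ]
}}

```text
clock: 10.25
eef_pos: [530.5, 163.8, 65.2]
tcp_rot: [-1.572, 0.84, 0.821]
contact_force: [-0.4, 0.9, -1.6]
opening: 0.748
```

```bash
python3 look.py scene s2
python3 - <<'E'
from h import *
s=st();print(np.array([529.3,165,48])-s['eef_pos'],rel(s,TM))
E
```

```text
t 10.25 q [-0.01  0.46  2.32  1.87  0.54  2.11] pos [530.5 163.8  65.2] x [ 0.455  0.489 -0.745] z [-0.733  0.681 -0.   ] F [-0.4  0.9 -1.6] op 63.9
t 10.3 q [-0.01  0.46  2.32  1.87  0.54  2.11] pos [529.5 164.   63.9] x [ 0.453  0.488 -0.746] z [-0.733  0.68   0.   ] F [-1.7 -1.3 -2.2] op 63.5
[ -0.226   1.048 -15.934] [ 0.002 -0.003  0.001]
```

View pics/s2.png

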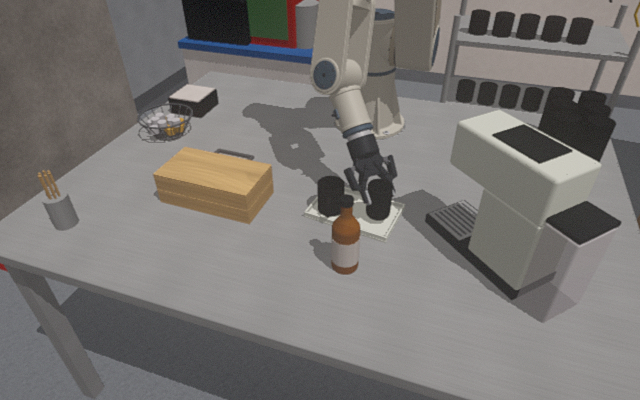

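>>> {"op": "step_arm", "data": {
  "rows": [
    [0, 1, -6, 0, 0, 0, 50],
    [0, 1, -11, 0, 0, 0, 50],
    [0, 1, -15, 0, 0, 0, 50],
    [0, 1, -16.5, 0, 0, 0, 50],
    [0, 1, -16.5, 0, 0, 0, 75],
    [0, 1, -16.5, 0, 0, 0, 85],
    [0, 1, -16.5, 0, 0, 0, 85],
    [-5, -4, -16.5, 0, 0, 0, 85]
  ]
}}

```text
clock: 11.3
eef_pos: [524.7, 160.0, 47.6]
tcp_rot: [-1.571, 0.841, 0.823]
contact_force: [0.1, 0.9, 0.8]
opening: 0.995
```

Run:
```python
from kin import *
s=st()
# handle approach: tool down, z axis along chest x (cos -1.2deg), two options
c=np.array([567.7,-294.7]);yaw=np.radians(-1.19);cx=np.array([np.cos(yaw),np.sin(yaw),0])
hd=np.array([*c,0])+cx*-120+[0,0,74]; print('handle',hd)
for sg in(1,-1):
    z=sg*cx;x=np.array([0,0,-1.]);T=np.c_[x,np.cross(z,x),z];print(sg,rel(s,T))
    for h in (hd+[0,0,80],hd,np.array([714,-296,229.])):
        for seed in ([-.5,.3,1.8,0,1.2,.5],[-.5,.3,1.8,0,1.2,-2.5]):
            q,e=ik(tcp_for(h,T),T,PK,seed)
            if e<1e-3:print(q)
```

```text
t 11.3 q [-0.02  0.5   2.33  1.94  0.57  2.01] pos [524.7 160.   47.6] x [ 0.453  0.489 -0.745] z [-0.733  0.68   0.   ] F [0.1 0.9 0.8] op 85.0
handle [ 447.726 -292.208   74.   ]
1 [ 0.349  0.864 -2.281]
[-0.578  0.331  1.909 -0.     0.902 -0.557]
[-0.578  0.331  1.909 -0.     0.902 -0.557]
[-0.578  0.452  1.954 -0.     0.736 -0.557]
[-0.578  0.452  1.954 -0.     0.736 -0.557]
[-0.393  0.599  1.29  -0.     1.253 -0.372]
[-0.393  0.599  1.29   0.     1.253 -0.372]
-1 [-0.691  0.279  0.694]
[-0.578  0.331  1.909  0.     0.902  2.584]
[-0.578  0.452  1.954  0.     0.736  2.584]
[-0.393  0.599  1.29   0.     1.253  2.769]
```

```bash
cat >> kin.py <<'E'
def path(s,segs,p=PK,lo6=None):
    # segs: list of (dpos, rotvec abs from start, nrows); prints joints per row
    q=s['qpos'].copy();R0=R.from_euler('xyz',s['tcp_rot']).as_matrix();pd=np.zeros(3);rd=np.zeros(3)
    for dp,rv,n in segs:
        dp=np.array(dp,float);rv=np.array(rv,float)
        for k in range(1,n+1):
            a=k/n;P=s['eef_pos']+pd+(dp-pd)*a;T=R.from_rotvec(rd+(rv-rd)*a).as_matrix()@R0
            qn,e=ik(P,T,p,q);print((pd+(dp-pd)*a).round(0),(rd+(rv-rd)*a).round(2),qn.round(2),'step',np.abs(qn-q).max().round(2),'e',round(e,4));q=qn
        pd,rd=dp,rv
    return q
E
python3 - <<'E'
from kin import *
s=st()
c=np.array([567.7,-294.7]);yaw=np.radians(-1.19);cx=np.array([np.cos(yaw),np.sin(yaw),0])
hd=np.array([*c,0])+cx*-120+[0,0,74]
z=-cx;x=np.array([0,0,-1.]);T=np.c_[x,np.cross(z,x),z];rv=rel(s,T)
d=tcp_for(hd,T)-s['eef_pos'];print(d)
path(s,[((-54,-58,89),(0,0,0),4),((-60,-200,130),rv*.5,4),(d+[0,0,80],rv,6),(d+[0,0,0],rv,2)])
E
```

```text
t 11.3 q [-0.02  0.5   2.33  1.94  0.57  2.01] pos [524.7 160.   47.6] x [ 0.453  0.489 -0.745] z [-0.733  0.68   0.   ] F [0.1 0.9 0.8] op 85.0
[ -76.925 -452.241    7.685]
[-14. -14.  22.] [0. 0. 0.] [-0.07  0.44  2.35  1.82  0.57  2.1 ] step 0.12 e 0.0
[-27. -29.  44.] [0. 0. 0.] [-0.12  0.37  2.37  1.69  0.57  2.2 ] step 0.12 e 0.0
[-40. -44.  67.] [0. 0. 0.] [-0.17  0.29  2.38  1.56  0.59  2.31] step 0.13 e 0.0
[-54. -58.  89.] [0. 0. 0.] [-0.22  0.22  2.39  1.42  0.62  2.42] step 0.13 e 0.0
[-56. -94.  99.] [-0.09  0.03  0.09] [-0.27  0.18  2.32  1.1   0.66  2.61] step 0.33 e 0.0
[ -57. -129.  110.] [-0.17  0.07  0.17] [-0.31  0.16  2.25  0.84  0.72  2.74] step 0.25 e 0.0
[ -58. -164.  120.] [-0.26  0.1   0.26] [-0.34  0.15  2.18  0.65  0.8   2.81] step 0.2 e 0.0
[ -60. -200.  130.] [-0.35  0.14  0.35] [-0.36  0.14  2.11  0.48  0.87  2.84] step 0.16 e 0.0
[ -63. -242.  123.] [-0.4   0.16  0.4 ] [-0.4   0.17  2.08  0.4   0.89  2.8 ] step 0.09 e 0.0
[ -66. -284.  116.] [-0.46  0.19  0.46] [-0.45  0.2   2.04  0.32  0.91  2.75] step 0.08 e 0.0
[ -68. -326.  109.] [-0.52  0.21  0.52] [-0.48  0.24  2.    0.24  0.92  2.71] step 0.08 e 0.0
[ -71. -368.  102.] [-0.58  0.23  0.58] [-0.52  0.27  1.97  0.16  0.92  2.67] step 0.08 e 0.0
[ -74. -410.   95.] [-0.63  0.26  0.64] [-0.55  0.3   1.94  0.08  0.91  2.62] step 0.08 e 0.0
[ -77. -452.   88.] [-0.69  0.28  0.69] [-0.58  0.33  1.91 -0.    0.9   2.58] step 0.08 e 0.0
[ -77. -452.   48.] [-0.69  0.28  0.69] [-0.58  0.39  1.93  0.    0.82  2.58] step 0.08 e 0.0
[ -77. -452.    8.] [-0.69  0.28  0.69] [-0.58  0.45  1.95 -0.    0.74  2.58] step 0.08 e 0.0
```

>>> {"op": "step_arm", "data": {
  "rows": [
    [-14, -14, 22, 0, 0, 0, 85],
    [-27, -29, 44, 0, 0, 0, 85],
    [-40, -44, 67, 0, 0, 0, 85],
    [-54, -58, 89, 0, 0, 0, 85],
    [-56, -94, 99, -0.09, 0.03, 0.09, 60],
    [-57, -129, 110, -0.17, 0.07, 0.17, 40],
    [-58, -164, 120, -0.26, 0.1, 0.26, 32],
    [-60, -200, 130, -0.35, 0.14, 0.35, 32]
  ]
}}

```text
clock: 12.3
eef_pos: [464.0, -42.1, 178.2]
tcp_rot: [-1.767, 1.208, 1.008]
contact_force: [0.5, 0.8, -0.1]
opening: 0.377
```

```bash
python3 look.py scene s3
python3 - <<'E'
from kin import *
s=st()
c=np.array([567.7,-294.7]);yaw=np.radians(-1.19);cx=np.array([np.cos(yaw),np.sin(yaw),0])
hd=np.array([*c,0])+cx*-120+[0,0,74]
z=-cx;x=np.array([0,0,-1.]);T=np.c_[x,np.cross(z,x),z];rv=rel(s,T)
d=tcp_for(hd,T)-s['eef_pos'];print(d,rv)
E
```

```text
t 12.3 q [-0.35  0.14  2.12  0.47  0.86  2.85] pos [464.  -42.1 178.2] x [ 0.189  0.3   -0.935] z [-0.927  0.369 -0.069] F [ 0.5  0.8 -0.1] op 32.2
t 12.35 q [-0.35  0.14  2.11  0.47  0.87  2.85] pos [466.6 -45.5 180.2] x [ 0.191  0.294 -0.937] z [-0.928  0.365 -0.075] F [ 3.2 -1.7  2. ] op 32.1
[ -18.912 -246.712 -124.896] [-0.331  0.142  0.337]
```

View pics/s3.png

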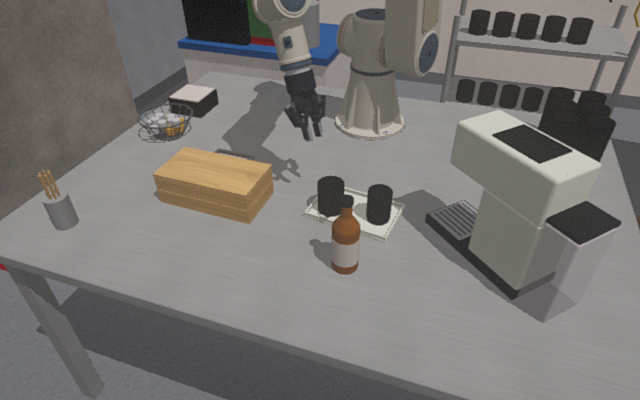

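>>> {"op": "step_arm", "data": {
  "rows": [
    [-3, -40, -8, -0.055, 0.024, 0.056, 32],
    [-6, -82, -18, -0.11, 0.048, 0.112, 32],
    [-9, -124, -28, -0.165, 0.071, 0.168, 32],
    [-12, -165, -38, -0.22, 0.095, 0.225, 32],
    [-15, -206, -48, -0.275, 0.118, 0.28, 32],
    [-18, -240, -58, -0.331, 0.142, 0.337, 32],
    [-19, -247, -65, -0.331, 0.142, 0.337, 32],
    [-19, -247, -65, -0.331, 0.142, 0.337, 32]
  ]
}}

```text
clock: 13.35
eef_pos: [446.7, -291.6, 114.4]
tcp_rot: [-1.136, 1.568, 1.983]
contact_force: [-0.1, 0.6, 0.4]
opening: 0.381
```

```bash
python3 look.py wrist w4
python3 - <<'E'
from kin import *
s=pickle.load(open('pics/w4.pkl','rb'));P=cloud('wrist',np.load('pics/w4.npy'),s)
m=(abs(P[...,2]-76)<10)&(P[...,0]<475)&(P[...,0]>425)&(abs(P[...,1]+294)<75)
q=P[m];print(len(q));
if len(q): print(np.median(q,0),rect(q[:,:2]),np.percentile(q[:,2],90));ix=np.argwhere(m);print(ix.min(0),ix.max(0))
E
```

```text
t 13.35 q [-0.58  0.36  1.93  0.    0.86  2.58] pos [ 446.7 -291.6  114.4] x [-0.001  0.002 -1.   ] z [-1.     0.023  0.001] F [-0.1  0.6  0.4] op 32.5
4144
[ 451.576 -309.524   80.227] (array([ 460.163, -294.31 ]), (120.71395111083984, 31.84425926208496), 88.89512634277344, array([[ 443.08 , -354.349],
       [ 474.918, -354.963],
       [ 477.246, -234.271],
       [ 445.407, -233.657]], dtype=float32)) 81.42311387777679
[128 271] [301 325]
```

View pics/w4.png

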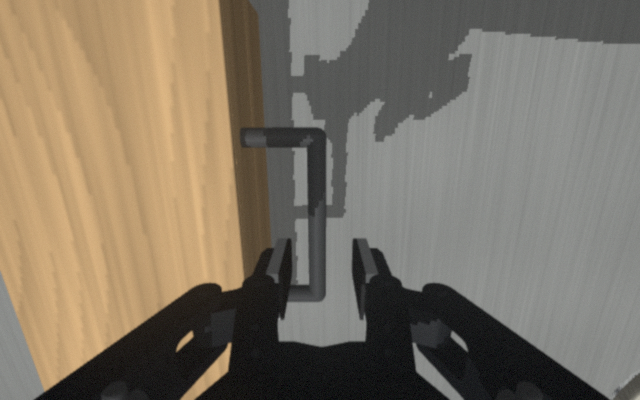

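>>> {"op": "step_arm", "data": {
  "rows": [
    [3, -1, -15, 0, 0, 0, 32],
    [3, -1, -32, 0, 0, 0, 32],
    [3, -1, -48, 0, 0, 0, 32],
    [3, -1, -58, 0, 0, 0, 32],
    [3, -1, -58, 0, 0, 0, 5],
    [3, -1, -58, 0, 0, 0, 5],
    [3, -1, -58, 0, 0, 0, 5],
    [3, -1, -58, 0, 0, 0, 5]
  ],
  "force": 30
}}

```text
clock: 14.4
eef_pos: [450.0, -292.3, 57.1]
tcp_rot: [-1.403, 1.569, 1.716]
contact_force: [0.4, 4.0, -2.2]
opening: 0.127
```

Run:
```python
from kin import *
s=st();p0=s['eef_pos']
# arc: hinge at chest (75,0,46)
yaw=np.radians(-1.19);cx=np.array([np.cos(yaw),np.sin(yaw)])
a0=np.arctan2(28,-195);rr=np.hypot(195,28)
R0=R.from_euler('xyz',s['tcp_rot']).as_matrix();q=s['qpos']
for th in np.arange(.1,1.76,.1):
    a=a0-th;dx=rr*np.cos(a)+195;dz=rr*np.sin(a)-28
    d=np.array([*(cx*dx),dz]);q,e=ik(p0+d,R0,PK,q);print(round(th,2),d.round(0),q,round(e,4))
```

```text
t 14.4 q [-0.58  0.45  1.95  0.    0.74  2.58] pos [ 450.  -292.3   57.1] x [-0.     0.002 -1.   ] z [-1.     0.022  0.   ] F [ 0.4  4.  -2.2] op 10.9
0.1 [ 4. -0. 19.] [-0.573  0.425  1.932  0.002  0.786  2.589] 0.0
0.2 [ 9. -0. 38.] [-0.568  0.402  1.912  0.002  0.829  2.595] 0.0
0.3 [17. -0. 56.] [-0.561  0.384  1.888  0.002  0.871  2.602] 0.0
0.4 [26. -1. 74.] [-0.552  0.371  1.859  0.002  0.913  2.611] 0.0
0.5 [37. -1. 90.] [-0.542  0.363  1.827  0.002  0.953  2.62 ] 0.0
0.6 [ 50.  -1. 105.] [-0.532  0.359  1.792  0.002  0.991  2.631] 0.0
0.7 [ 64.  -1. 119.] [-0.52   0.361  1.755  0.002  1.027  2.643] 0.0
0.8 [ 79.  -2. 131.] [-0.508  0.367  1.715  0.002  1.061  2.655] 0.0
0.9 [ 96.  -2. 142.] [-0.495  0.377  1.673  0.002  1.092  2.668] 0.0
1.0 [113.  -2. 151.] [-0.483  0.391  1.63   0.002  1.121  2.68 ] 0.0
1.1 [131.  -3. 158.] [-0.47   0.409  1.586  0.002  1.147  2.693] 0.0
1.2 [150.  -3. 164.] [-0.458  0.43   1.541  0.002  1.171  2.705] 0.0
1.3 [170.  -4. 167.] [-0.446  0.454  1.496  0.002  1.192  2.717] 0.0
1.4 [189.  -4. 169.] [-0.435  0.48   1.451  0.002  1.211  2.729] 0.0
1.5 [209.  -4. 168.] [-0.424  0.509  1.406  0.002  1.227  2.74 ] 0.0
1.6 [229.  -5. 166.] [-0.413  0.539  1.362  0.002  1.241  2.75 ] 0.0
1.7 [248.  -5. 162.] [-0.404  0.57   1.32   0.002  1.253  2.76 ] 0.0
```

>>> {"op": "step_arm", "data": {
  "rows": [
    [1, 0, 8, 0, 0, 0, 5],
    [4, 0, 19, 0, 0, 0, 5],
    [9, 0, 38, 0, 0, 0, 5],
    [17, 0, 56, 0, 0, 0, 5],
    [26, -1, 74, 0, 0, 0, 5],
    [37, -1, 90, 0, 0, 0, 5],
    [50, -1, 105, 0, 0, 0, 5],
    [64, -1, 119, 0, 0, 0, 5]
  ]
}}

```text
clock: 15.4
eef_pos: [512.3, -293.5, 177.6]
tcp_rot: [-0.338, 1.566, 2.781]
contact_force: [-5.4, -1.8, 2.1]
opening: 0.123
```

```bash
python3 look.py scene s5
```

```text
t 15.4 q [-0.52  0.36  1.76 -0.    1.03  2.64] pos [ 512.3 -293.5  177.6] x [-0.004  0.002 -1.   ] z [-1.     0.022  0.004] F [-5.4 -1.8  2.1] op 10.5
```

View pics/s5.png

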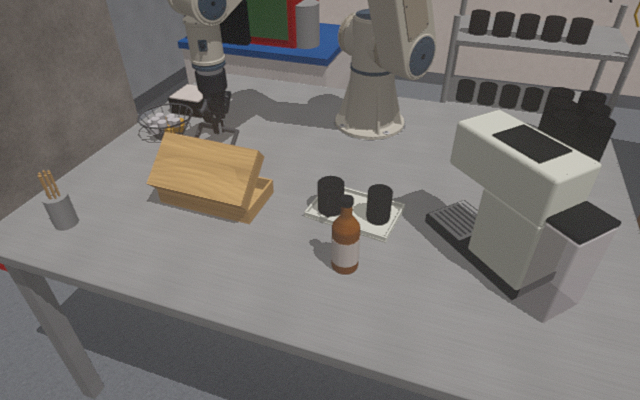

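>>> {"op": "step_arm", "data": {
  "rows": [
    [16, -1, 11, 0, 0, 0, 5],
    [33, -1, 22, 0, 0, 0, 5],
    [50, -1, 31, 0, 0, 0, 5],
    [68, -2, 38, 0, 0, 0, 5],
    [87, -2, 44, 0, 0, 0, 5],
    [107, -3, 47, 0, 0, 0, 5],
    [126, -3, 49, 0, 0, 0, 5],
    [146, -3, 48, 0, 0, 0, 5]
  ]
}}

```text
clock: 16.45
eef_pos: [661.1, -297.1, 229.7]
tcp_rot: [0.748, 1.57, -2.416]
contact_force: [0.5, -0.9, 2.9]
opening: 0.126
```

>>> {"op": "step_arm", "data": {
  "rows": [
    [16, 0, -2, 0, 0, 0, 5],
    [32, 0, -5, 0, 0, 0, 5],
    [43, 0, -8, 0, 0, 0, 5],
    [45, 0, -8, 0, 0, 0, 5],
    [45, 0, -8, 0, 0, 0, 40],
    [45, 0, -8, 0, 0, 0, 40],
    [45, 0, 20, 0, 0, 0, 40],
    [40, 0, 60, 0, 0, 0, 40]
  ]
}}

```text
clock: 17.45
eef_pos: [700.4, -296.4, 289.1]
tcp_rot: [-0.43, 1.568, 2.69]
contact_force: [1.2, 0.3, -0.3]
opening: 0.47
```

```bash
python3 look.py top t6;python3 look.py scene s6
```

```text
t 17.45 q [-0.4   0.53  1.23  0.    1.38  2.76] pos [ 700.4 -296.4  289.1] x [-0.003  0.001 -1.   ] z [-1.     0.022  0.003] F [ 1.2  0.3 -0.3] op 40.1
t 17.5 q [-0.4   0.52  1.23 -0.    1.38  2.76] pos [ 702.1 -297.4  297. ] x [ 0.005 -0.002 -1.   ] z [-1.     0.022 -0.005] F [ 0.9 -1.   5.2] op 40.1
```

View pics/t6.png

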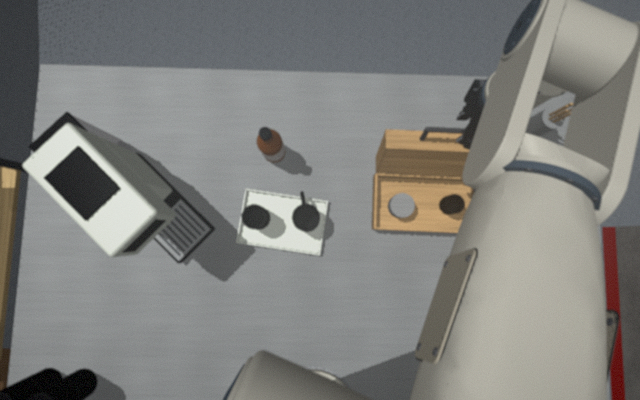

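View pics/s6.png

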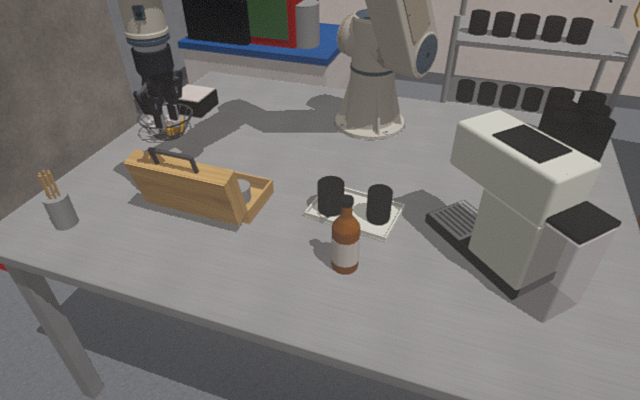

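Run:
```python
from kin import *
d=np.load('pics/t6.npy');c=np.load('pics/t6c.npy').astype(int);P=cloud('top',d)
m=np.zeros((400,640),np.uint8);m[188:220,435:468]=((c.max(-1)<70))[188:220,435:468]
n,l,stt,ce=cv2.connectedComponentsWithStats(m);k=1+np.argmax(stt[1:,4]);print(stt[k],ce[k])
k_=l==k
q=P[k_];print(np.nanpercentile(q,[5,50,95],axis=0))
q=q[(q[:,2]>58)&(q[:,2]<70)];print(len(q),cv2.minEnclosingCircle(q[:,:2].astype(np.float32)))
print('ray',ray('top',*ce[k],65),ray('top',*ce[k],35))
cv2.imwrite('pics/t6z.png',cv2.resize(np.load('pics/t6c.npy')[165:245,365:475,::-1],None,fx=6,fy=6,interpolation=2))
```

```text
[440 195  24  19 343] [451.691 204.19 ]
[[ 546.105 -385.832    9.732]
 [ 567.028 -372.248   38.698]
 [ 586.073 -339.001   65.619]]
84 ((565.42138671875, -361.9818420410156), 24.936372756958008)
ray [ 564.278 -356.35    65.   ] [ 567.05  -367.199   35.   ]
```

View pics/t6z.png

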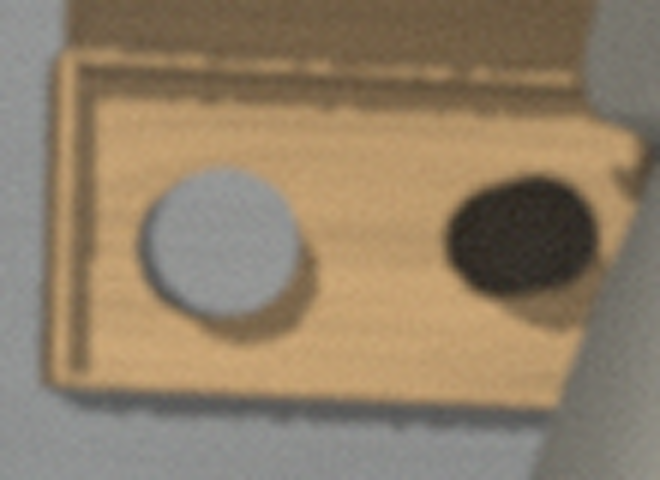

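Run:
```python
from kin import *
s=st()
for l in (42,):
  for az in (10,0,-15,-30):
    T=Rt(np.radians(az),np.radians(l))
    pos=tcp_for([565.5,-362,52],T);print(az,rel(s,T),pos)
    for seed in ([-.5,.5,2.3,2.6,.4,1.9],[-.5,.5,2.3,1.5,.4,2.]):
      print(ik(pos,T,PK,seed),ik(pos+[0,0,120],T,PK,seed)[0])
T=Rt(0,np.radians(42));pos=tcp_for([565.5,-362,52],T);rv=rel(s,T);d=pos-s['eef_pos']
path(s,[((-150,-20,0),(0,0,0),4),(d*[1,1,0]+[-40,0,-100],rv,8),(d+[-40,0,60],rv,3),(d,rv,4)])
```

```text
t 17.55 q [-0.4   0.53  1.23 -0.    1.38  2.76] pos [ 702.7 -297.7  295.7] x [ 0.007 -0.003 -1.   ] z [-1.     0.022 -0.007] F [ 0.7 -0.5  1. ] op 39.9
10 [ 0.608 -0.512 -1.305] [ 577.823 -359.827   38.103]
(array([-0.857,  0.636,  1.985,  1.447,  0.617,  2.401]), np.float64(6.6368102125125e-11)) [-0.857  0.425  1.958  1.143  0.683  2.78 ]
(array([-0.857,  0.636,  1.985,  1.447,  0.617,  2.401]), np.float64(4.4068328153290537e-10)) [-0.857  0.425  1.958  1.143  0.683  2.78 ]
0 [ 0.573 -0.575 -1.47 ] [ 578.013 -362.      38.103]
(array([-0.811,  0.612,  2.051,  1.708,  0.512,  2.321]), np.float64(1.7621459846850485e-13)) [-0.811  0.389  2.023  1.267  0.534  2.827]
(array([-0.811,  0.612,  2.051,  1.708,  0.512,  2.321]), np.float64(4.000639819423668e-12)) [-0.811  0.389  2.023  1.267  0.534  2.827]
-15 [ 0.511 -0.669 -1.716] [ 577.586 -365.239   38.103]
(array([-0.714,  0.588,  2.123,  2.251,  0.386,  2.078]), np.float64(6.825700893386965e-11)) [-0.714  0.348  2.093  1.507  0.298  2.862]
(array([-0.714,  0.588,  2.123,  2.251,  0.386,  2.078]), np.float64(1.8474111129762605e-15)) [-0.
[... 1413 characters left out ...]
9  2.06  1.15  0.6   2.91] step 0.24 e 0.0
[-165.  -64. -133.] [ 0.57 -0.57 -1.47] [-0.87  0.35  2.08  1.26  0.57  2.78] step 0.13 e 0.0
[-165.  -64. -165.] [ 0.57 -0.57 -1.47] [-0.87  0.41  2.09  1.37  0.55  2.65] step 0.14 e 0.0
[-165.  -64. -198.] [ 0.57 -0.57 -1.47] [-0.87  0.47  2.1   1.49  0.54  2.51] step 0.14 e 0.0
[-155.  -64. -213.] [ 0.57 -0.57 -1.47] [-0.86  0.51  2.09  1.55  0.53  2.46] step 0.06 e 0.0
[-145.  -64. -228.] [ 0.57 -0.57 -1.47] [-0.84  0.54  2.08  1.6   0.52  2.41] step 0.05 e 0.0
[-135.  -64. -243.] [ 0.57 -0.57 -1.47] [-0.83  0.58  2.07  1.66  0.52  2.36] step 0.05 e 0.0
[-125.  -64. -258.] [ 0.57 -0.57 -1.47] [-0.81  0.61  2.05  1.71  0.51  2.32] step 0.05 e 0.0
```

Run:
```python
from kin import *
s=st()
for az in (12,20):
  T=Rt(np.radians(az),np.radians(42));pos=tcp_for([565.5,-362,52],T);rv=rel(s,T);d=pos-s['eef_pos'];print(az,d,rv)
  u=T[:,0]
  path(s,[((-150,-10,-20),rv*.2,4),(d-130*u,rv,8),(d-60*u,rv,2),(d,rv,3)])
```

```text
t 17.55 q [-0.4   0.53  1.23 -0.    1.38  2.76] pos [ 702.7 -297.7  295.7] x [ 0.007 -0.003 -1.   ] z [-1.     0.022 -0.007] F [ 0.7 -0.5  1. ] op 39.9
12 [-124.917  -61.719 -257.558] [ 0.614 -0.499 -1.272]
[-38.  -2.  -5.] [ 0.03 -0.02 -0.06] [-0.44  0.46  1.34  0.04  1.32  2.78] step 0.11 e 0.0
[-75.  -5. -10.] [ 0.06 -0.05 -0.13] [-0.49  0.41  1.43  0.08  1.27  2.78] step 0.1 e 0.0
[-112.   -8.  -15.] [ 0.09 -0.07 -0.19] [-0.54  0.35  1.53  0.12  1.23  2.78] step 0.09 e 0.0
[-150.  -10.  -20.] [ 0.12 -0.1  -0.25] [-0.59  0.3   1.61  0.17  1.19  2.77] step 0.09 e 0.0
[-158.  -19.  -38.] [ 0.18 -0.15 -0.38] [-0.65  0.31  1.66  0.25  1.13  2.79] step 0.09 e 0.0
[-165.  -27.  -55.] [ 0.25 -0.2  -0.51] [-0.71  0.31  1.71  0.35  1.06  2.81] step 0.09 e 0.0
[-173.  -36.  -73.] [ 0.31 -0.25 -0.64] [-0.77  0.32  1.76  0.45  1.    2.81] step 0.1 e 0.0
[-180.  -45.  -90.] [ 0.37 -0.3  -0.76] [-0.82  0.33  1.82  0.56  0.94  2.8 ] step 0.11 e 0.0
[-188.  -54. -108.] [ 0.43 -0.35 -0.89] [-0.88  0.35  1.87  0.68  0.89  2.77] step 0.12 e 0.0
[-195.  -62. -126.] [ 0.49 -0.4  -1.02] [-0.93  0.37  1
[... 1641 characters left out ...]
1  1.86  0.77  0.93  2.68] step 0.12 e 0.0
[-200.  -80. -143.] [ 0.57 -0.4  -1.03] [-0.99  0.44  1.9   0.89  0.9   2.63] step 0.12 e 0.0
[-207.  -90. -161.] [ 0.64 -0.45 -1.14] [-1.04  0.48  1.94  1.02  0.88  2.58] step 0.13 e 0.0
[-185.  -82. -187.] [ 0.64 -0.45 -1.14] [-1.    0.53  1.94  1.08  0.83  2.54] step 0.06 e 0.0
[-163.  -74. -213.] [ 0.64 -0.45 -1.14] [-0.96  0.58  1.93  1.14  0.79  2.5 ] step 0.06 e 0.0
[-151.  -69. -228.] [ 0.64 -0.45 -1.14] [-0.93  0.61  1.93  1.17  0.77  2.48] step 0.03 e 0.0
[-138.  -65. -243.] [ 0.64 -0.45 -1.14] [-0.91  0.63  1.92  1.21  0.75  2.46] step 0.04 e 0.0
[-125.  -60. -258.] [ 0.64 -0.45 -1.14] [-0.89  0.66  1.91  1.24  0.73  2.44] step 0.04 e 0.0
```

>>> {"op": "step_arm", "data": {
  "rows": [
    [-38, -2, 0, 0, 0, 0, 50],
    [-75, -5, -5, 0.06, -0.05, -0.13, 60],
    [-112, -8, -15, 0.09, -0.07, -0.19, 70],
    [-150, -10, -20, 0.12, -0.1, -0.25, 76],
    [-158, -19, -38, 0.18, -0.15, -0.38, 76],
    [-165, -27, -55, 0.25, -0.2, -0.51, 76],
    [-173, -36, -73, 0.31, -0.25, -0.64, 76],
    [-180, -45, -90, 0.37, -0.3, -0.76, 76]
  ]
}}

```text
clock: 18.55
eef_pos: [522.1, -342.8, 205.2]
tcp_rot: [-1.856, 1.105, 0.483]
contact_force: [-0.0, -0.2, -0.3]
opening: 0.888
```

```bash
cat >> h.py <<'E'
TC=Rt(np.radians(12),np.radians(42))
E
python3 - <<'E'
from kin import *
s=st();d=tcp_for([565.5,-362,52],TC)-s['eef_pos'];rv=rel(s,TC);print(d,rv,d-130*TC[:,0],d-60*TC[:,0])
path(s,[(d-130*TC[:,0],rv,4),(d-60*TC[:,0],rv,2)])
E
```

```text
t 18.55 q [-0.82  0.33  1.82  0.57  0.94  2.79] pos [ 522.1 -342.8  205.2] x [ 0.398  0.209 -0.893] z [-0.668  0.733 -0.126] F [-0.  -0.2 -0.3] op 75.8
[  55.636  -16.63  -167.069] [ 0.244 -0.196 -0.507] [-29.45  -34.716 -70.46 ] [  16.366  -24.977 -122.48 ]
[ -7.  -9. -18.] [ 0.06 -0.05 -0.13] [-0.88  0.35  1.87  0.69  0.89  2.76] step 0.12 e 0.0
[-15. -17. -35.] [ 0.12 -0.1  -0.25] [-0.93  0.37  1.93  0.82  0.84  2.72] step 0.13 e 0.0
[-22. -26. -53.] [ 0.18 -0.15 -0.38] [-0.97  0.4   1.98  0.97  0.8   2.67] step 0.15 e 0.0
[-29. -35. -70.] [ 0.24 -0.2  -0.51] [-1.02  0.43  2.03  1.14  0.77  2.59] step 0.16 e 0.0
[ -7. -30. -96.] [ 0.24 -0.2  -0.51] [-0.97  0.49  2.02  1.21  0.73  2.55] step 0.07 e 0.0
[  16.  -25. -122.] [ 0.24 -0.2  -0.51] [-0.93  0.54  2.01  1.28  0.69  2.5 ] step 0.07 e 0.0
```

>>> {"op": "step_arm", "data": {
  "rows": [
    [-7, -9, -18, 0.06, -0.05, -0.13, 76],
    [-15, -17, -35, 0.12, -0.1, -0.25, 76],
    [-22, -26, -53, 0.18, -0.15, -0.38, 76],
    [-29, -35, -70, 0.244, -0.196, -0.507, 76],
    [-12, -31, -90, 0.244, -0.196, -0.507, 76],
    [3, -28, -107, 0.244, -0.196, -0.507, 76],
    [7, -27, -112, 0.244, -0.196, -0.507, 76],
    [7, -27, -112, 0.244, -0.196, -0.507, 76]
  ]
}}

```text
clock: 19.55
eef_pos: [529.0, -369.4, 93.1]
tcp_rot: [-1.569, 0.838, 0.211]
contact_force: [-0.1, -0.2, -0.3]
opening: 0.887
```

```bash
python3 look.py wrist w7
python3 - <<'E'
from kin import *
s=pickle.load(open('pics/w7.pkl','rb'));c=np.load('pics/w7c.npy').astype(int);P=cloud('wrist',np.load('pics/w7.npy'),s)
z=P[...,2];m=(c.max(-1)<60)&(z>15)&(z<60)&(np.hypot(P[...,0]-565,P[...,1]+362)<38)
q=P[m];print(len(q),np.argwhere(m).min(0),np.argwhere(m).max(0))
m2=(abs(z-65)<4)&(np.hypot(P[...,0]-565,P[...,1]+362)<38);q2=P[m2];print('rim',len(q2),cv2.minEnclosingCircle(q2[:,:2].astype(np.float32)) if len(q2)>2 else 0)
f=least_squares(lambda p:np.hypot(q[:,0]-p[0],q[:,1]-p[1])-26,[565,-362],loss='soft_l1');print(f.x,np.abs(f.fun).mean())
s=r.sense();print(rel(s,TC),tcp_for([*f.x,52],TC)-s['eef_pos'])
E
```

```text
t 19.55 q [-0.94  0.52  2.01  1.25  0.7   2.52] pos [ 529.  -369.4   93.1] x [ 0.654  0.14  -0.743] z [-0.208  0.978  0.001] F [-0.1 -0.2 -0.3] op 75.8
4400 [153 280] [238 350]
rim 1375 ((567.33349609375, -365.0625), 26.560352325439453)
[ 568.18  -365.454] 1.1223595840637282
[-0. -0. -0.] [ 51.417   6.842 -55.397]
```

View pics/w7.png

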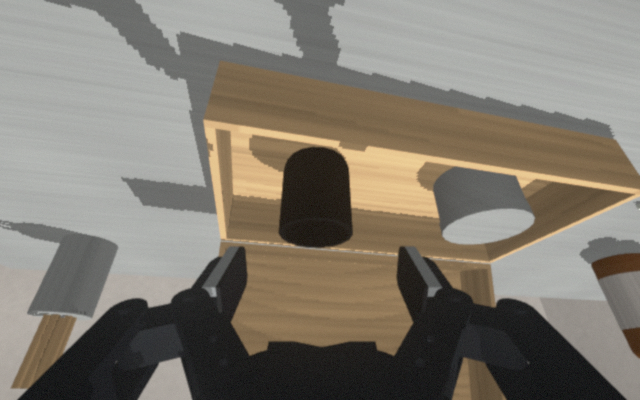

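>>> {"op": "step_arm", "data": {
  "rows": [
    [11, 1, -12, 0, 0, 0, 76],
    [24, 3, -26, 0, 0, 0, 76],
    [37, 5, -40, 0, 0, 0, 76],
    [48, 6, -52, 0, 0, 0, 76],
    [51, 7, -55, 0, 0, 0, 76],
    [51, 7, -55, 0, 0, 0, 40],
    [51, 7, -55, 0, 0, 0, 40],
    [51, 7, -55, 0, 0, 0, 40]
  ],
  "force": 30
}}

```text
clock: 20.6
eef_pos: [579.8, -363.1, 38.9]
tcp_rot: [-1.571, 0.838, 0.209]
contact_force: [0.0, 0.0, -0.7]
opening: 0.589
```

```bash
python3 look.py wrist w8
```

```text
t 20.6 q [-0.86  0.64  1.96  1.4   0.64  2.42] pos [ 579.8 -363.1   38.9] x [ 0.655  0.139 -0.743] z [-0.208  0.978 -0.   ] F [ 0.   0.  -0.7] op 50.3
```

View pics/w8.png

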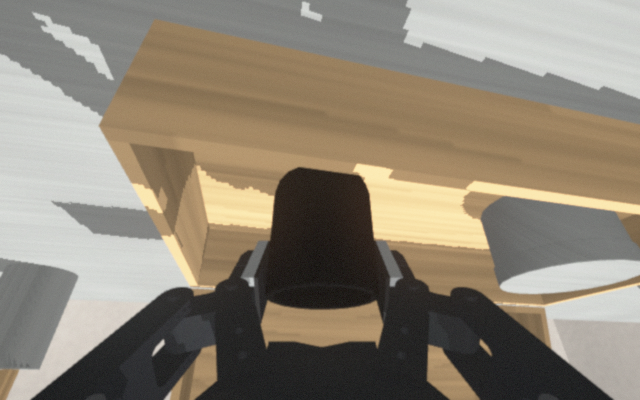

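Run:
```python
from kin import *
s=st();sp=np.array([486.6,365.8,0]);rv=rel(s,TM)
P1=sp-138*U+[0,0,30+33.9+10]; d=P1-s['eef_pos'];print(d,rv)
path(s,[((0,0,70),(0,0,0),2),((-130,60,130),rv*.1,3),((-200,330,130),rv*.5,4),(d+[0,0,50],rv,5),(d,rv,2)])
```

```text
t 20.65 q [-0.86  0.64  1.96  1.4   0.64  2.42] pos [ 579.9 -363.    38.9] x [ 0.655  0.139 -0.743] z [-0.208  0.978 -0.   ] F [-0.1 -0.5  0.9] op 50.7
[-187.024  627.586   34.981] [0.    0.    0.615]
[ 0.  0. 35.] [0. 0. 0.] [-0.87  0.58  1.96  1.31  0.66  2.53] step 0.11 e 0.0
[ 0.  0. 70.] [0. 0. 0.] [-0.87  0.52  1.95  1.23  0.68  2.63] step 0.1 e 0.0
[-43.  20.  90.] [0.   0.   0.02] [-0.91  0.44  2.03  1.19  0.71  2.61] step 0.08 e 0.0
[-87.  40. 110.] [0.   0.   0.04] [-0.96  0.36  2.1   1.15  0.76  2.6 ] step 0.08 e 0.0
[-130.   60.  130.] [0.   0.   0.06] [-1.02  0.28  2.16  1.09  0.81  2.59] step 0.08 e 0.0
[-148.  128.  130.] [0.   0.   0.12] [-0.98  0.22  2.26  1.11  0.81  2.54] step 0.1 e 0.0
[-165.  195.  130.] [0.   0.   0.18] [-0.91  0.15  2.36  1.14  0.79  2.5 ] step 0.1 e 0.0
[-182.  262.  130.] [0.   0.   0.25] [-0.83  0.08  2.45  1.17  0.77  2.49] step 0.09 e 0.0
[-200.  330.  130.] [0.   0.   0.31] [-0.7   0.    2.53  1.21  0.73  2.5 ] step 0.13 e 0.0
[-197.  390.  121.] [0.   0.   0.37] [-0.5  -0.    2.57  1.35  0.65  2.47] step 0.2 e 0.0
[-195.  449.  112.] [0.   0.   0.43] [-0.27  0.02  2.59  1.54  0.55  2.42] step 0.23 e 0.0
[-192.  509.  103.] [0.   0.   0.49] [-0.03  0.06  2.6   1.78  0.47  2.32] step 0.24 e 0.0
[-190.  568.   94.] [0.   0.   0.55] [0.19 0.12 2.57 2.05 0.42 2.19] step 0.26 e 0.0
[-187.  628.   85.] [0.   0.   0.61] [0.38 0.19 2.53 2.27 0.39 2.07] step 0.22 e 0.0
[-187.  628.   60.] [0.   0.   0.61] [0.38 0.28 2.54 2.43 0.46 1.89] step 0.18 e 0.0
[-187.  628.   35.] [0.   0.   0.61] [0.38 0.37 2.55 2.55 0.54 1.76] step 0.13 e 0.0
```

>>> {"op": "step_arm", "data": {
  "rows": [
    [0, 0, 20, 0, 0, 0, 40],
    [0, 0, 50, 0, 0, 0, 40],
    [-15, 10, 80, 0, 0, 0, 40],
    [-45, 25, 110, 0, 0, 0.02, 40],
    [-80, 45, 130, 0, 0, 0.05, 40],
    [-110, 80, 130, 0, 0, 0.09, 40],
    [-125, 130, 130, 0, 0, 0.13, 40],
    [-135, 180, 130, 0, 0, 0.18, 40]
  ]
}}

```text
clock: 21.65
eef_pos: [443.7, -181.8, 169.0]
tcp_rot: [-1.571, 0.838, 0.389]
contact_force: [0.6, 0.1, -1.7]
opening: 0.592
```

```bash
python3 look.py wrist w9
python3 - <<'E'
from kin import *
s=st();sp=np.array([486.6,365.8,0]);rv=rel(s,TM)
P1=sp-128*U+[0,0,30+33.9+10]; d=P1-s['eef_pos'];print(d,rv)
path(s,[((-20,330,0),rv*.7,7),(d+[0,0,50],rv,3),(d,rv,2)])
E
```

```text
t 21.65 q [-0.86  0.18  2.31  1.15  0.77  2.54] pos [ 443.7 -181.8  169. ] x [ 0.619  0.254 -0.743] z [-0.38   0.925 -0.   ] F [ 0.6  0.1 -1.7] op 50.6
t 21.7 q [-0.86  0.18  2.32  1.15  0.77  2.54] pos [ 441.2 -175.6  168.1] x [ 0.616  0.261 -0.743] z [-0.385  0.923  0.005] F [-3.4  6.5 -4. ] op 50.5
[-41.598 447.461 -94.204] [-0.004 -0.003  0.428]
[-3. 47.  0.] [-0.   -0.    0.04] [-0.79  0.14  2.37  1.18  0.75  2.53] step 0.07 e 0.0
[-6. 94.  0.] [-0.   -0.    0.09] [-0.7   0.11  2.41  1.22  0.72  2.53] step 0.09 e 0.0
[ -9. 141.   0.] [-0.   -0.    0.13] [-0.58  0.08  2.45  1.27  0.68  2.54] step 0.11 e 0.0
[-11. 189.   0.] [-0.   -0.    0.17] [-0.45  0.05  2.48  1.33  0.63  2.55] step 0.13 e 0.0
[-14. 236.   0.] [-0.   -0.    0.21] [-0.31  0.03  2.5   1.4   0.57  2.57] step 0.15 e 0.0
[-17. 283.   0.] [-0.   -0.    0.26] [-0.15  0.02  2.51  1.49  0.5   2.58] step 0.16 e 0.0
[-20. 330.   0.] [-0.  -0.   0.3] [0.02 0.02 2.51 1.58 0.43 2.59] step 0.16 e 0.0
[-27. 369. -15.] [-0.   -0.    0.34] [0.15 0.07 2.52 1.81 0.39 2.43] step 0.22 e 0.0
[-34. 408. -29.] [-0.   -0.    0.39] [0.27 0.13 2.52 2.05 0.38 2.24] step 0.24 e 0.0
[-42. 447. -44.] [-0.   -0.    0.43] [0.39 0.2  2.51 2.28 0.38 2.07] step 0.23 e 0.0
[-42. 447. -69.] [-0.   -0.    0.43] [0.39 0.28 2.52 2.44 0.45 1.89] step 0.18 e 0.0
[-42. 447. -94.] [-0.   -0.    0.43] [0.39 0.37 2.53 2.55 0.53 1.77] step 0.13 e 0.0
```

View pics/w9.png

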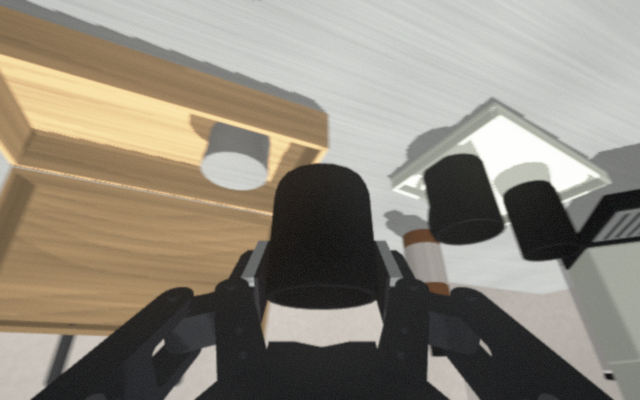

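>>> {"op": "step_arm", "data": {
  "rows": [
    [-2, 40, 0, 0, 0, 0.04, 40],
    [-5, 84, 0, 0, 0, 0.08, 40],
    [-8, 128, 0, 0, 0, 0.12, 40],
    [-10, 172, 0, 0, 0, 0.16, 40],
    [-13, 216, 0, 0, 0, 0.2, 40],
    [-16, 260, 0, 0, 0, 0.24, 40],
    [-19, 302, 0, 0, 0, 0.28, 40],
    [-22, 335, -5, 0, 0, 0.31, 40]
  ]
}}

```text
clock: 22.7
eef_pos: [419.1, 160.8, 163.7]
tcp_rot: [-1.565, 0.837, 0.712]
contact_force: [1.2, 0.1, -0.5]
opening: 0.592
```

Run:
```python
from kin import *
s=st();sp=np.array([486.6,365.8,0]);rv=rel(s,TM)
P1=sp-128*U+[0,0,30+33.9+10]; d=P1-s['eef_pos'];print(d,rv)
path(s,[(d+[0,0,40],rv,4),(d,rv,2)])
```

```text
t 22.7 q [0.04 0.03 2.52 1.63 0.43 2.55] pos [419.1 160.8 163.7] x [ 0.507  0.438 -0.742] z [-0.65   0.76   0.004] F [ 1.2  0.1 -0.5] op 50.6
[-19.421 111.108 -89.781] [-0.004 -0.002  0.117]
[ -5.  28. -12.] [-0.   -0.    0.03] [0.13 0.08 2.53 1.8  0.41 2.41] step 0.18 e 0.0
[-10.  56. -25.] [-0.   -0.    0.06] [0.22 0.13 2.53 2.   0.39 2.26] step 0.19 e 0.0
[-15.  83. -37.] [-0.   -0.    0.09] [0.31 0.18 2.53 2.18 0.39 2.12] step 0.19 e 0.0
[-19. 111. -50.] [-0.   -0.    0.12] [0.39 0.23 2.52 2.35 0.4  1.99] step 0.17 e 0.0
[-19. 111. -70.] [-0.   -0.    0.12] [0.39 0.3  2.53 2.47 0.46 1.86] step 0.13 e 0.0
[-19. 111. -90.] [-0.   -0.    0.12] [0.39 0.37 2.53 2.55 0.53 1.77] step 0.1 e 0.0
```

>>> {"op": "step_arm", "data": {
  "rows": [
    [-4, 22, -10, 0, 0, 0.02, 40],
    [-8, 44, -20, 0, 0, 0.045, 40],
    [-12, 67, -30, -0.002, -0.001, 0.07, 40],
    [-16, 90, -42, -0.003, -0.001, 0.095, 40],
    [-19, 111, -55, -0.004, -0.002, 0.117, 40],
    [-19, 111, -72, -0.004, -0.002, 0.117, 40],
    [-19, 111, -86, -0.004, -0.002, 0.117, 40],
    [-19, 111, -90, -0.004, -0.002, 0.117, 40]
  ]
}}

```text
clock: 23.7
eef_pos: [399.7, 271.6, 72.9]
tcp_rot: [-1.57, 0.839, 0.824]
contact_force: [-0.4, -0.1, -1.3]
opening: 0.589
```

```bash
python3 look.py wrist w10; python3 look.py top t10
python3 - <<'E'
from kin import *
s=st();sp=np.array([486.6,365.8,0]);rv=rel(s,TM)
print(rv,sp+12*U+[0,0,63.9]-s['eef_pos'])
E
```

```text
t 23.7 q [0.4  0.38 2.53 2.56 0.53 1.76] pos [399.7 271.6  72.9] x [ 0.453  0.49  -0.744] z [-0.734  0.679  0.   ] F [-0.4 -0.1 -1.3] op 50.3
t 23.75 q [0.4  0.38 2.53 2.56 0.53 1.76] pos [399.7 271.5  72.9] x [ 0.453  0.49  -0.744] z [-0.734  0.679  0.   ] F [-0.6 -0.6 -1.7] op 50.8
t 23.8 q [0.4  0.37 2.53 2.56 0.53 1.76] pos [399.9 271.6  73.4] x [ 0.454  0.491 -0.744] z [-0.734  0.679  0.   ] F [ 0.4  0.6 -1.8] op 50.4
[ 0.001 -0.001 -0.   ] [ 94.824 102.973  -9.525]
```

View pics/w10.png

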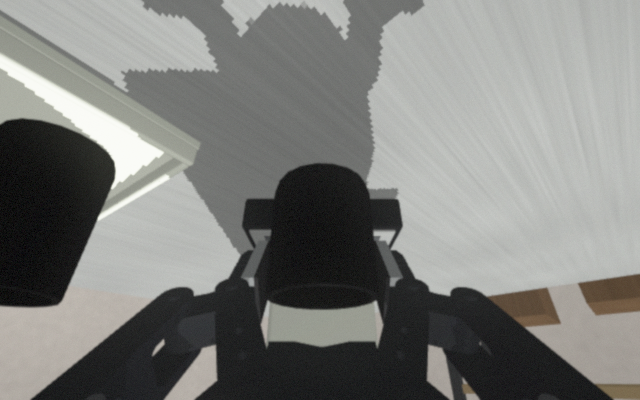

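View pics/t10.png

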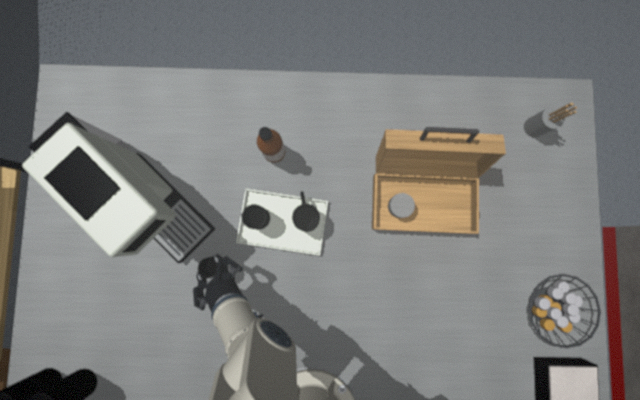

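>>> {"op": "step_arm", "data": {
  "rows": [
    [12, 13, 0, 0, 0, 0, 40],
    [30, 33, 0, 0, 0, 0, 40],
    [50, 55, 0, 0, 0, 0, 40],
    [70, 77, 0, 0, 0, 0, 40],
    [86, 94, 0, 0, 0, 0, 40],
    [94, 103, 0, 0, 0, 0, 40],
    [94, 103, -4, 0, 0, 0, 40],
    [94, 103, -6, 0, 0, 0, 40]
  ]
}}

```text
clock: 24.8
eef_pos: [493.1, 373.9, 66.8]
tcp_rot: [-1.57, 0.84, 0.824]
contact_force: [0.7, -1.8, -1.5]
opening: 0.592
```

```bash
python3 look.py scene s11;  python3 - <<'E'
from kin import *
s=st();sp=np.array([485.6,365.9,0]);rv=rel(s,TM)
print(rv,sp+12*U+[0,0,63.9]-s['eef_pos'])
cv2.imwrite('pics/s11z.png',cv2.resize(np.load('pics/s11c.npy')[100:300,400:600,::-1],None,fx=3,fy=3,interpolation=2))
c=np.load('pics/s11c.npy').astype(int);S=cloud('scene',np.load('pics/s11.npy'))
z=S[...,2];m=(c.max(-1)<60)&(np.hypot(S[...,0]-486,S[...,1]-366)<34)&(z>36)&(z<88)
q=S[m];print(len(q),q.min(0),q.max(0))
E
```

```text
t 24.8 q [0.54 0.47 2.27 2.59 0.36 1.88] pos [493.1 373.9  66.8] x [ 0.453  0.49  -0.745] z [-0.734  0.679  0.   ] F [ 0.7 -1.8 -1.5] op 50.6
t 24.85 q [0.54 0.47 2.27 2.59 0.36 1.88] pos [493.  373.8  66.6] x [ 0.453  0.49  -0.745] z [-0.734  0.68   0.001] F [-0.9 -0.7 -1.6] op 50.3
[ 0.002 -0.002  0.   ] [ 0.778  0.952 -2.652]
386 [458.815 338.809  36.056] [514.192 387.754  87.981]
```

View pics/s11z.png

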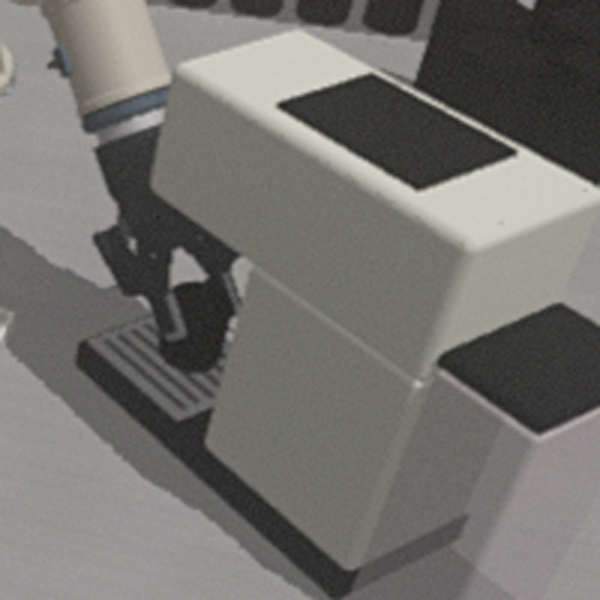

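Cup is over the grid at about crop (200,330). Lower, feel for contact, then release.

>>> {"op": "step_arm", "data": {
  "rows": [
    [1, 1, -1, 0, 0, 0, 40],
    [1, 1, -2, 0, 0, 0, 40],
    [1, 1, -2.7, 0, 0, 0, 40],
    [1, 1, -3.2, 0, 0, 0, 40],
    [1, 1, -3.2, 0, 0, 0, 40],
    [1, 1, -3.2, 0, 0, 0, 40],
    [1, 1, -3.2, 0, 0, 0, 40],
    [1, 1, -3.2, 0, 0, 0, 40]
  ]
}}

```text
clock: 25.85
eef_pos: [494.1, 374.8, 63.9]
tcp_rot: [-1.57, 0.84, 0.824]
contact_force: [-2.0, -3.1, 5.3]
opening: 0.592
```

```bash
python3 -c "
from h import *
st()"
```

```text
t 25.85 q [0.54 0.48 2.27 2.6  0.37 1.87] pos [494.1 374.8  63.9] x [ 0.454  0.49  -0.744] z [-0.733  0.68   0.001] F [-2.  -3.1  5.3] op 50.6
```

>>> {"op": "step_arm", "data": {
  "rows": [
    [0, 0, 0, 0, 0, 0, 54],
    [0, 0, 0, 0, 0, 0, 60],
    [0, 0, 0, 0, 0, 0, 72],
    [0, 0, 0, 0, 0, 0, 76],
    [-4, -4, 1, 0, 0, 0, 76],
    [-14, -15, 2, 0, 0, 0, 76],
    [-28, -30, 3, 0, 0, 0, 76],
    [-44, -48, 3, 0, 0, 0, 76]
  ]
}}

```text
clock: 26.85
eef_pos: [448.9, 325.8, 67.0]
tcp_rot: [-1.57, 0.84, 0.824]
contact_force: [-0.7, -0.6, -1.3]
opening: 0.889
```

>>> {"op": "step_arm", "data": {
  "rows": [
    [-15, -16, 0, 0, 0, 0, 76],
    [-32, -35, 5, 0, 0, 0, 76],
    [-48, -52, 15, 0, 0, 0, 76],
    [-60, -65, 25, 0, 0, 0, 76],
    [-65, -72, 30, 0, 0, 0, 76],
    [-65, -72, 30, 0, 0, 0, 76],
    [-65, -72, 30, 0, 0, 0, 76],
    [-65, -72, 30, 0, 0, 0, 76]
  ]
}}

```text
clock: 27.85
eef_pos: [384.0, 254.0, 96.8]
tcp_rot: [-1.57, 0.84, 0.824]
contact_force: [-0.3, 0.5, 0.2]
opening: 0.887
```

```bash
python3 look.py scene s12; python3 look.py wrist w12
python3 - <<'E'
from kin import *
s=pickle.load(open('pics/w12.pkl','rb'));c=np.load('pics/w12c.npy').astype(int);P=cloud('wrist',np.load('pics/w12.npy'),s)
z=P[...,2]
m=(c.max(-1)<60)&(np.hypot(P[...,0]-486,P[...,1]-366)<40)&(z>45)&(z<86);q=P[m]
f=least_squares(lambda p:np.hypot(q[:,0]-p[0],q[:,1]-p[1])-26,[486,366],loss='soft_l1');print('cup',len(q),f.x,f.x@U[:2],f.x@N[:2],'maxz',z[(np.hypot(P[...,0]-486,P[...,1]-366)<40)&(c.max(-1)<60)&(z<110)].max())
# spout: points z 175-205 near
m=(np.hypot(P[...,0]-486,P[...,1]-366)<30)&(z>178)&(z<203);q=P[m];print('spout',len(q), q.mean(0) if len(q) else 0, q.min(0) if len(q) else 0,q.max(0) if len(q) else 0)
if len(q)>10:
    f=least_squares(lambda p:np.hypot(q[:,0]-p[0],q[:,1]-p[1])-11,[486,366],loss='soft_l1');print(f.x,f.x@U[:2],f.x@N[:2])
cv2.imwrite('pics/s12z.png',cv2.resize(np.load('pics/s12c.npy')[100:300,400:600,::-1],None,fx=3,fy=3,interpolation=2))
E
```

```text
t 27.85 q [0.35 0.27 2.57 2.42 0.48 1.87] pos [384.  254.   96.8] x [ 0.453  0.49  -0.745] z [-0.734  0.679  0.001] F [-0.3  0.5  0.2] op 75.7
t 27.9 q [0.35 0.27 2.57 2.42 0.48 1.87] pos [383.9 254.   96.8] x [ 0.453  0.49  -0.745] z [-0.734  0.679  0.001] F [-0.1 -0.6 -0.3] op 75.9
cup 2153 [486.281 366.034] 598.9688198758889 -108.1002980178411 maxz 91.82894906126785
spout 0 0 0 0
```

View pics/w12.png

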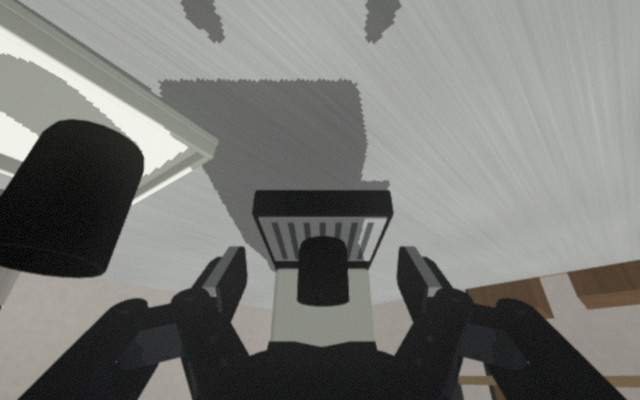

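View pics/s12.png

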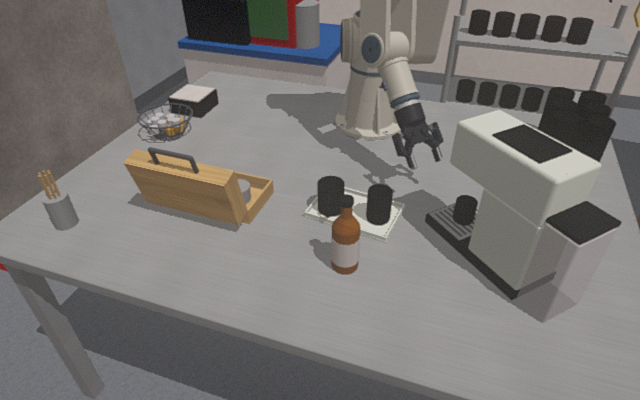

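Run:
```python
from kin import *
s=pickle.load(open('pics/w12.pkl','rb'));c=np.load('pics/w12c.npy').astype(int);P=cloud('wrist',np.load('pics/w12.npy'),s)
a=P[...,0]*U[0]+P[...,1]*U[1];b=P[...,0]*N[0]+P[...,1]*N[1];z=P[...,2]
m=(z>50)&(z<150)&(a>640)&(a<760)&(abs(b+108)<70)&(c.min(-1)>90);print(m.sum(),np.percentile(a[m],[10,50,90]),b[m].min(),b[m].max())
for lo in(50,75,100,125):
    k=m&(z>lo)&(z<lo+25);print(lo,k.sum(),np.median(a[k]) if k.sum() else 0)
```

```text
4752 [682.241 683.312 684.522] -171.45842011181304 -46.29230525213825
50 885 683.416631144066
75 1960 683.2871356966743
100 1907 683.2833818302577
125 0 0
```

```bash
python3 -c "
from h import *
s=st(); print(order.sign_off())"
```

```text
t 27.95 q [0.35 0.27 2.57 2.42 0.48 1.87] pos [383.9 254.   96.7] x [ 0.453  0.49  -0.745] z [-0.734  0.679  0.001] F [-0.  -0.5  0.4] op 76.0
the job is handed in; nothing more can be done
None
```

I finished the job and handed it in at 28.0 s, in the order asked. I moved the beaker to the free half of the tray, swung the lid over until it rested open on its stop, and stood the cup upright on the drip grid under the spout.

**Cup position:** the last wrist image puts the cup about 1 mm from the spout axis, judged from the machine's column front and its width. The spout itself was not visible. Earlier estimates of its position, taken from the grid corners and the head, differed from each other by up to 7 mm.

**Everything else:** the last scene image shows the beaker standing in the tray and the lid open. The tin is still in the chest, and the mug and bottle look undisturbed.

**Forces:** the highest contact force I read was about 8 N, and it was about 6 N when setting the cup down. Forces were read only at the end of each move call. The gripper was clear of everything at hand-in.

Early on, the wrist came close to the last joint's range limit. I lost about 4 s rolling the tool round before the beaker grasp. No check failed.

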